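# Feed spacers through the tray gate in order

### The job

Sweep the three loose spacers along the deck of the sorting tray and through its gate into the slot behind, one at a time: the brass one first, then the bright steel one, then the black one. Push them with the fingertips, without lifting them or shoving them over the guides, and leave the tin and the screwdriver beside the tray where they are.

Things in the scene. Friction and masses are not known exactly. Their poses are not given: they have to be found in the camera images.
- gate (a point): middle of the gate of the green sorting tray, on the deck's top surface, 70 mm above the bench. Its axes are the tray's: x level, the way parts go through the gate, y level to the left, z up. Two 8 mm high, 4 mm thick aluminium guides run as a funnel from x -45, y +-98 mm to the gate, whose 8 mm high cheeks (x -6 to +6 mm) stand 44 mm apart.
- tray: the green sorting tray, fixed to the bench, placed and turned differently each time; origin on the bench under the middle of the gate, axes as the gate's. Its flat deck lies before the gate (x -151 to +6 mm, y +-96 mm) with an 8 mm high rim at sides and front; at x = +6 mm it ends at the slot. Nothing on the tray stands higher than 8 mm over the deck.
- slot (a point): centre of the floor of the slot, an open pocket behind the gate: 68 mm long (gate x 6 to 74 mm), 70 mm wide (y +-35 mm), its floor 66 mm below the deck, its side and back walls 8 mm above the deck. Its space runs back 35 mm under the deck (to x -35 mm). Parts drop in over the deck's edge.
- brass_centre (a point): centre of the brass spacer: a yellow brass ring standing flat on the deck, 30 mm outside diameter, 14 mm bore, 16 mm high, so twice as high as the guides; the point lies 8 mm above its underside, on the ring's axis (z). Mass 30 to 100 g. The three spacers start side by side about 110 mm before the gate, centres 45 mm or more apart, in any order.
- steel_centre (a point): centre of the bright steel spacer: a bright steel ring standing flat on the deck, 30 mm outside diameter, 14 mm bore, 16 mm high, so twice as high as the guides; the point lies 8 mm above its underside, on the ring's axis (z). Mass 30 to 100 g. The three spacers start side by side about 110 mm before the gate, centres 45 mm or more apart, in any order.
- black_centre (a point): centre of the black spacer: a black plastic ring standing flat on the deck, 30 mm outside diameter, 14 mm bore, 16 mm high, so twice as high as the guides; the point lies 8 mm above its underside, on the ring's axis (z). Mass 30 to 100 g. The three spacers start side by side about 110 mm before the gate, centres 45 mm or more apart, in any order.
- paste_tin: white round tin, 46 mm diameter, 30 mm high, loose on the bench to the left of the tray; origin at the centre of its underside. To be left alone.
- screwdriver: screwdriver with red handle, 176 mm long, 23 mm thick, lying loose on the bench to the right of the tray along its side; origin on its underside near its middle, its length along its y. To be left alone.
Not all that is in view belongs to the job. There is more than one size of the part that bears brass_centre; the job needs the smaller. Of the things shaped like the part that bears black_centre, the black one is meant.

How it is judged:
On the way, in this order (a step that is already met when the one before it is completed fails the run):
1. the brass spacer has dropped into the slot, with the later ones still on the deck (height (world z) of brass_centre below 0.062 m and x of brass_centre in the frame of gate between -0.035 and 0.074 m and y of brass_centre in the frame of gate between -0.035 and 0.035 m and height (world z) of each of steel_centre, black_centre above 0.067 m), for 0.1 s.
2. the bright steel spacer has dropped into the slot, with the later ones still on the deck (height (world z) of steel_centre below 0.062 m and x of steel_centre in the frame of gate between -0.035 and 0.074 m and y of steel_centre in the frame of gate between -0.035 and 0.035 m and height (world z) of black_centre above 0.067 m), for 0.1 s.
3. the black spacer has dropped into the slot (height (world z) of black_centre below 0.062 m and x of black_centre in the frame of gate between -0.035 and 0.074 m and y of black_centre in the frame of gate between -0.035 and 0.035 m), for 0.1 s.
At the end, for the whole second after the job is handed in: all three spacers lie at rest inside the slot, their centres at least 8 mm below the deck's surface, having dropped in the order brass, steel, black; tin and screwdriver within 15 mm of where they were (all of step 3 and height (world z) of each of brass_centre, steel_centre below 0.062 m and x of brass_centre in the frame of gate between -0.035 and 0.074 m and y of brass_centre in the frame of gate between -0.035 and 0.035 m and linear speed of each of brass_spacer, steel_spacer, black_spacer below 0.02 m/s and x of steel_centre in the frame of gate between -0.035 and 0.074 m and y of steel_centre in the frame of gate between -0.035 and 0.035 m and distance of each of paste_tin, screwdriver from where it was at the start of the episode below 0.015 m); the robot touches nothing.
It fails at once if a spacer is lifted: its centre more than 22 mm above the deck (8 mm when it lies flat) (height (world z) of any of brass_centre, steel_centre, black_centre above 0.092 m).
It fails at once if a spacer passes over a guide or wall instead of through the gate ((x of brass_centre in the frame of gate above -0.005 m and y of brass_centre in the frame of gate above 0.022 m and height (world z) of brass_centre above 0.067 m) or (x of brass_centre in the frame of gate above -0.005 m and y of brass_centre in the frame of gate below -0.022 m and height (world z) of brass_centre above 0.067 m) or (x of steel_centre in the frame of gate above -0.005 m and y of steel_centre in the frame of gate above 0.022 m and height (world z) of steel_centre above 0.067 m) or (x of steel_centre in the frame of gate above -0.005 m and y of steel_centre in the frame of gate below -0.022 m and height (world z) of steel_centre above 0.067 m) or (x of black_centre in the frame of gate above -0.005 m and y of black_centre in the frame of gate above 0.022 m and height (world z) of black_centre above 0.067 m) or (x of black_centre in the frame of gate above -0.005 m and y of black_centre in the frame of gate below -0.022 m and height (world z) of black_centre above 0.067 m)).
It fails at once if the tin or the screwdriver is moved more than 15 mm (distance of any of paste_tin, screwdriver from where it was at the start of the episode above 0.015 m).
It also fails if it takes over 67 s, if anything falls off the work surface, if the arm or the gripper's body presses on something with over 40 N, if the wrist force passes 120 N, or if a joint passes its speed limit or range.

### The arm

A 7-joint arm with a two-finger parallel gripper is mounted at the origin on a cart in front of the work surface, level with it; the furniture and walls round the work are solid. World frame = base frame: x ahead of the robot, y to its left, z up, the work surface at z = 0. Lengths are in m, angles in rad, forces in N, time in s.
With the tool pointing down it reaches from about 0.425 to 0.925 m from the base axis. Payload 6.8 kg.
Tool frame: the origin (TCP) lies midway between the tips of the shut fingers; the grasp point (between the pads) lies 19 mm behind it; z points along the fingers, y is the direction in which the jaws open and shut (so a half turn about z gives the same grasp; the last joint's range is limited). The gripper opens to 85 mm and grips with 20 to 120 N. Pads are 22 mm wide; open, the fingers measure 114 mm over their backs; the gripper's body (76 mm by 85 mm) begins 54 mm behind the grasp point. The pads swing forward as they close: fully open they stand 13 mm farther back than shut.
Start: joints at [1.123, 0.477, 0.022, 1.555, -0.011, 1.109, -0.083], TCP at [0.225, -0.636, 0.231] pointing down, gripper open.
Joint ranges: [-2.96, 2.96], [-0.34, 2.1], [-1.41, 1.46], [0.24, 2.44], [-1.37, 4.51], [0.17, 1.92], [-2.96, 2.96]. Speed limits (rad/s): [2.39, 2.39, 3.14, 3.14, 3.14, 3.14, 3.14].

### API

Orientations are given as a unit quaternion [w, x, y, z].
In Python, from station import readout, eyes, ticket gives the robot as it stands. The module is installed in compiled form; this text tells all that it offers.
- The arm moves only by the shell command python3 -m crank 'ROWS' [FORCE]. ROWS is JSON, a list of rows, each an object of numbers: "jaw": the opening in per cent of the stroke, from 0 (shut) to 100 (fully open); "x", "y", "z": the shift along the tool's x, y, z in mm; "ax", "ay", "az": the turn, a rotation vector about the tool's x, y, z in degrees. In form: [{"jaw": .., "x": .., "y": .., "z": .., "ax": .., "ay": .., "az": ..}, ...]. A call has 1 to 12 rows; each row shifts and turns the commanded pose from where the row before left it, along the tool's axes as they then stand; what a row does not reach is not made up. A row lasts 1/8 s, in which the tool goes at most 62.5 mm and 10.7 degrees, less where a joint would pass 70% of its speed; a pose out of reach is approached as far as the arm can. A call with a gripper value outside its range is refused whole. The fingers move at their own pace and stop on an object; FORCE is the grip in N (left out, the last holds). Time passes only in rows, so rows that do not move let the fingers close. It gives the time, the measured TCP pose, the force and the opening at its end, in the units of the state.
- readout.get_obs(): the state, without advancing time (a new reading comes with each control period).
- eyes.read_camera(name): name is "scene" or "top" or "wrist"; returns (picture, depth): 400x640x3 uint8, red, green, blue; 400x640 float32, m along the optical axis (not along the pixel's ray), 0 where there is no reading.
- eyes.calibration(name): a dict with "fx", "fy", "cx", "cy" (pixels), "k1" (the pictures are not rectified: a ray, as slopes to the right and down, at radius r is drawn at 1 + k1 r^2 times it, then the intrinsics apply), "R" (3x3) and "t" (3): a world point X has camera coordinates R X + t. Camera axes: x right, y down, z forward; pixel columns grow to the right and rows downward; lengths in m; the calibration is good to about 2 mm. A picture is of the moment at which its call begins: read the wrist's pose just before it. calibration takes no time and is no camera call; for the wrist camera it gives the pose at the moment of the call.
- ticket.hand_in(): hands the job in, once; it reports no verdict.
The state is a dict: "t": time; "q": joint angles; "joint_vel": joint speeds; "joint_torque": joint torques, N m; "eef_pos": TCP position; "tool_rot": TCP orientation; "contact_force": force on the tool from outside, world axes, zero at the start; "torque": the same for the moment, N m; "gripper_width": opening from 0.0 (shut) to 1.0 (fully open).
Only numpy, scipy, OpenCV 4.12 (cv2) and the standard library are available. Lean on these libraries where they do the work, as an engineer would, in place of code of your own. Each camera call takes 0.05 s, during which the arm holds its last target. There are 200 camera calls.

## Working session

There is one attempt and no reset: what is moved stays moved. The work goes in short steps, Python scripts to look and compute and a shell command to move; the robot and the scene stay as the last step left them, time stands still between calls to the robot, and variables do not carry over. Pictures are saved under pics/ and viewed, about 8 in all and at most 12, crops included, and the job is handed in when it is done.

```bash
mkdir -p pics; cat > h.py <<'E'
import numpy as np, cv2
from station import readout, eyes, ticket
def K(c): return np.array([[c['fx'],0,c['cx']],[0,c['fy'],c['cy']],[0,0,1.]])
def rays(c,uv):
    uv=np.array(uv,float).reshape(-1,1,2)
    n=cv2.undistortPoints(uv,K(c),np.array([c['k1'],0,0,0,0.])).reshape(-1,2)
    return np.c_[n,np.ones(len(n))]
def plane(c,uv,z):
    R=np.array(c['R']);t=np.array(c['t']);o=-R.T@t;d=rays(c,uv)@R
    return o+d*((z-o[2])/d[:,2])[:,None]
def pts(c,uv,depth):
    R=np.array(c['R']);t=np.array(c['t']);uv=np.array(uv).reshape(-1,2)
    d=depth[uv[:,1].astype(int),uv[:,0].astype(int)]
    return (rays(c,uv)*d[:,None]-t)@R
def proj(c,X):
    R=np.array(c['R']);X=np.array(X,float).reshape(-1,3)
    return cv2.projectPoints(X,cv2.Rodrigues(R)[0],np.array(c['t'],float),K(c),np.array([c['k1'],0,0,0,0.]))[0].reshape(-1,2)
def snap(n,f=None):
    c=eyes.calibration(n);p,d=eyes.read_camera(n)
    if f: cv2.imwrite('pics/'+f,p[:,:,::-1])
    return c,p,d
E
python3 - <<'E'
from h import *
for n in('top','scene'):
    c,p,d=snap(n,n+'0.png'); np.savez(n+'0.npz',p=p,d=d)
    print(n,c)
print(readout.get_obs())
E
```

```text
top {'fx': 490.28675881659836, 'fy': 490.28675881659836, 'cx': 319.2358673504888, 'cy': 210.24113218924788, 'k1': -0.07297012561357405, 'R': array([[-0.01133561, -0.99991702, -0.00612009],
       [-0.98094548,  0.01230728, -0.19389299],
       [ 0.19395222,  0.00380558, -0.9810036 ]]), 't': array([0.29685232, 0.54742279, 0.90043089])}
scene {'fx': 422.99312610568956, 'fy': 422.99312610568956, 'cx': 322.54655696824943, 'cy': 193.0612813035526, 'k1': -0.03086417228013836, 'R': array([[-0.89848263, -0.43868642, -0.01682837],
       [-0.3304493 ,  0.70104157, -0.63193668],
       [ 0.28901942, -0.56222321, -0.7748373 ]]), 't': array([0.62204663, 0.03710754, 0.92410395])}
{'t': 0.1, 'q': array([ 1.12292214,  0.47773278,  0.02235931,  1.5563323 , -0.01147645,
        1.10928534, -0.08310653]), 'joint_vel': array([-6.49186310e-04,  1.34933328e-05, -2.15837787e-03, -3.56971057e-03,
        5.78090939e-04,  3.05379217e-04,  6.53416655e-04]), 'joint_torque': array([ 4.48833627e-03, -5.97760069e+01,  1.61372870e+00, -2.81952059e+01,
        1.27745888e-02,  4.99066198e-03, -1.32013807e-05]), 'eef_pos': array([ 0.22476145, -0.63592954,  0.23042153]), 'tool_rot': array([-7.87227013e-04,  9.85602740e-01,  1.69075652e-01, -2.09718197e-04]), 'contact_force': array([-0.21362105,  1.25498126, -0.29860899]), 'torque': array([ 0.01951149,  0.02640358, -0.00716485]), 'gripper_width': 0.9989713541650611}
```

View pics/top0.png

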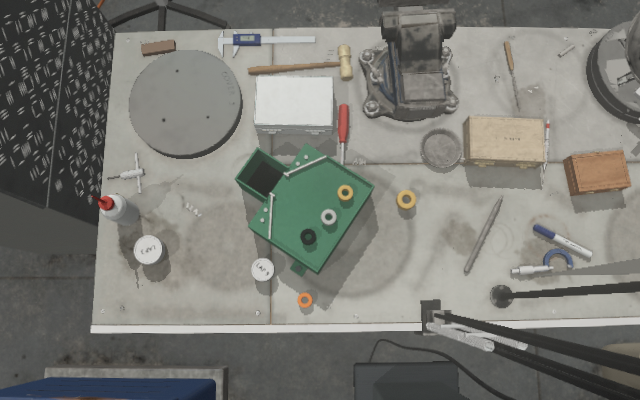

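View pics/scene0.png

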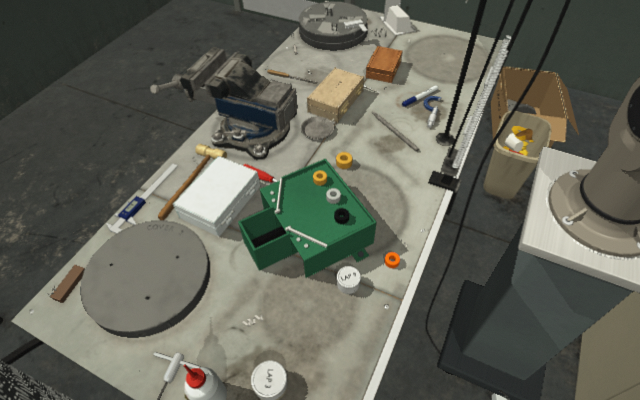

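The top view shows the tray, with its gate towards the upper left at about (268,178). On the deck are brass (345,192), steel (329,216) and black (308,237). On the bench are a larger brass ring (406,199) and an orange ring (305,299); neither is on the deck, so neither is meant. The tin is at (262,270) and the screwdriver at (343,130). I'll enlarge the tray to confirm.

```bash
python3 - <<'E'
from h import *
z=np.load('top0.npz');p,d=z['p'],z['d'];c=eyes.calibration('top')
cv2.imwrite('pics/crop1.png',cv2.resize(p[135:310,225:425,::-1],None,fx=4,fy=4,interpolation=cv2.INTER_CUBIC)[:600])
for n,uv in dict(brass=(345,192),steel=(329,216),black=(308,237),big=(406,199)).items():
    print(n,plane(c,uv,.086).round(4))
u,v=np.meshgrid(np.arange(640),np.arange(400));uv=np.c_[u.ravel(),v.ravel()]
X=pts(c,uv,d).reshape(400,640,3)
for n,(a,b) in dict(deck=(320,195),box=(293,105),tin=(262,268),driver=(343,120),vise=(410,50),slotfloor=(262,172),wood=(505,140)).items(): print(n,X[b,a].round(4))
hsv=cv2.cvtColor(p,cv2.COLOR_RGB2HSV)
m=(abs(hsv[...,0].astype(int)-75)<18)&(hsv[...,1]>110)
mm=m&(abs(X[...,2]-.078)<.012)
print(mm.sum())
q=X[mm][:,:2].astype(np.float32); r=cv2.minAreaRect(q);print(r,cv2.boxPoints(r))
E
```

```text
brass [[0.5793 0.2409 0.086 ]]
steel [[0.5334 0.272  0.086 ]]
black [[0.4942 0.3117 0.086 ]]
big [[0.5643 0.1257 0.086 ]]
deck [0.5774 0.2884 0.0716]
box [0.7719 0.3416 0.0516]
tin [0.4416 0.4033 0.0338]
driver [0.7508 0.2383 0.019 ]
vise [0.8341 0.1166 0.1577]
slotfloor [0.6433 0.4089 0.0059]
wood [ 0.6934 -0.09    0.0482]
0
((0.0, 0.0), (0.0, 0.0), 0.0) [[0. 0.]
 [0. 0.]
 [0. 0.]
 [0. 0.]]
```

View pics/crop1.png

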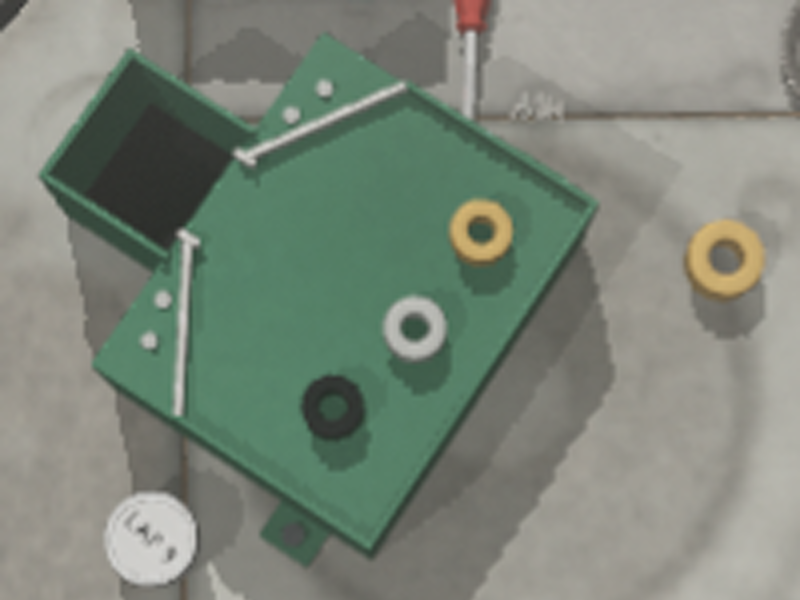

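The crop confirms brass at (480,230), steel (415,327) and black (333,407) on the deck. The cheeks are at (190,238) and (245,157), and the front rim corners at (595,207) and (372,553). The bigger brass ring is off the tray.

```bash
cat >> h.py <<'E'
def tray():
    c=eyes.calibration('top')
    f=lambda u,v:plane(c,[(u/4+225-.4,v/4+135-.4)],.078)[0,:2]
    L,R,FR,FL=f(190,238),f(245,157),f(595,207),f(372,553)
    return L,R,FR,FL
E
python3 - <<'E'
from h import *
L,R,FR,FL=tray();g=(L+R)/2;fm=(FR+FL)/2
print('cheeks',L,R,np.linalg.norm(L-R),'front',FR,FL,np.linalg.norm(FL-FR),'mid-gate',np.linalg.norm(g-fm))
ang=lambda d:np.degrees(np.arctan2(d[1],d[0]))
print('ang',ang(g-fm),ang(FL-FR)-90,ang(L-R)-90,'gate',g)
th=np.arctan2(*(FL-FR)[::-1])-np.pi/2
ex=np.array([np.cos(th),np.sin(th)]);ey=np.array([-ex[1],ex[0]])
c=eyes.calibration('top');z=np.load('top0.npz');p=z['p']
hsv=cv2.cvtColor(p,cv2.COLOR_RGB2HSV)
for n,(u,v) in dict(brass=(345,192),steel=(329,216),black=(308,237)).items():
    w=np.zeros((400,640),np.uint8);w[v-9:v+10,u-9:u+10]=1
    if n=='brass': m=(hsv[...,0]<32)&(hsv[...,1]>80)&(hsv[...,2]>110)
    if n=='steel': m=(hsv[...,1]<50)&(hsv[...,2]>120)
    if n=='black': m=(hsv[...,2]<75)&(hsv[...,1]<110)
    cs=cv2.findContours((m*w).astype(np.uint8),0,2)[0]
    k=max(cs,key=cv2.contourArea);(a,b),r=cv2.minEnclosingCircle(k)
    X=plane(c,[(a,b)],.084)[0,:2]
    print(n,a,b,r,X,'tray',(X-g)@ex*1e3,(X-g)@ey*1e3)
from scipy.spatial.transform import Rotation as Ro
o=readout.get_obs();q=o['tool_rot'];print(Ro.from_quat(np.r_[q[1:],q[0]]).as_matrix().round(3))
cw=eyes.calibration('wrist');print(cw['R'],-np.array(cw['R']).T@cw['t'])
E
```

```text
cheeks [0.5788993  0.38005631] [0.61865402 0.35380554] 0.04763969979781358 front [0.59168489 0.18589131] [0.4279855  0.29458128] 0.19649681496689286 mid-gate 0.15479701236678955
ang 54.93059005407818 56.417399264035254 56.56248177963258 gate [0.59877666 0.36693093]
brass 344.8120422363281 192.44326782226562 7.684805393218994 [0.57895056 0.24120269] tray -115.70942790295716 -53.02822796536569
steel 328.1153869628906 216.11538696289062 8.106822967529297 [0.53361704 0.27360305] tray -113.79274551458985 2.660528583724662
black 307.78570556640625 236.64285278320312 7.957253932952881 [0.49511361 0.31213169] tray -102.9926863675687 56.04899765205053
[[ 0.943  0.333 -0.001]
 [ 0.333 -0.943  0.001]
 [-0.    -0.002 -1.   ]]
[[ 0.33351845 -0.94274303 -0.00100747]
 [-0.8951314  -0.31700963  0.31344007]
 [-0.29581282 -0.10363623 -0.94960745]] [ 0.30134495 -0.60945169  0.37214384]
```

```bash
python3 - <<'E'
from h import *
for n in('top','scene'):
    z=np.load(n+'0.npz');d=z['d'];c=eyes.calibration(n)
    u,v=np.meshgrid(np.arange(640),np.arange(400));X=pts(c,np.c_[u.ravel(),v.ravel()],d).reshape(400,640,3)
    m=(d>0)&(X[...,2]>.17)&(X[...,0]>.1)&(X[...,0]<1)&(abs(X[...,1])<.9)
    k,l,s,_=cv2.connectedComponentsWithStats(m.astype(np.uint8))
    for i in range(1,k):
        if s[i,4]>25:
            P=X[l==i];print(n,s[i],'min',P.min(0).round(2),'max',P.max(0).round(2))
            for zz in np.arange(.2,1.3,.1):
                Q=P[abs(P[:,2]-zz)<.05]
                if len(Q)>5: print('   z%.1f'%zz,Q[:,:2].min(0).round(2),Q[:,:2].max(0).round(2))
E
```

```text
top [   0    0   45  198 6203] min [0.56 0.82 0.17] max [0.95 0.86 0.29]
   z0.2 [0.56 0.82] [0.95 0.86]
   z0.3 [0.68 0.82] [0.9  0.83]
top [ 381    8   75   32 1650] min [0.85 0.03 0.17] max [0.92 0.17 0.18]
   z0.2 [0.85 0.03] [0.92 0.17]
top [624  12  16  72 755] min [ 0.71 -0.23  0.28] max [ 0.82 -0.21  0.33]
   z0.3 [ 0.71 -0.23] [ 0.82 -0.21]
top [532 258 108  19 878] min [ 0.4  -0.09  0.4 ] max [0.4  0.03 0.61]
   z0.4 [ 0.4  -0.09] [0.4  0.03]
   z0.5 [ 0.4  -0.07] [0.4  0.03]
   z0.6 [ 0.4 -0. ] [0.4  0.03]
top [533 281 107  17 988] min [ 0.37 -0.07  0.17] max [ 0.39 -0.06  0.46]
   z0.2 [ 0.38 -0.07] [ 0.39 -0.06]
   z0.3 [ 0.37 -0.07] [ 0.39 -0.06]
   z0.4 [ 0.37 -0.07] [ 0.39 -0.06]
   z0.5 [ 0.38 -0.07] [ 0.39 -0.06]
top [ 440  317  200   83 5806] min [0.29 0.03 0.17] max [0.35 0.1  0.63]
   z0.2 [0.32 0.05] [0.35 0.1 ]
   z0.3 [0.3  0.03] [0.34 0.09]
   z0.4 [0.3  0.03] [0.33 0.08]
   z0.5 [0.29 0.03] [0.33 0.06]
   z0.6 [0.29 0.03] [0.32 0.06]
top [453 361  63  39 310] min [0.25 0.06 0.17] max [0.28 0.08 0.39]
   z0.2 [0.26 0.07] [0.28 0.08]
   z0.3 [0.25 0.06] [0.26 
[... 362 characters left out ...]
4 [0.32 0.06] [0.33 0.07]
scene [ 462    0   71  139 1204] min [0.3  0.03 0.17] max [0.34 0.1  0.44]
   z0.2 [0.31 0.04] [0.34 0.1 ]
   z0.3 [0.31 0.03] [0.33 0.09]
   z0.4 [0.3  0.03] [0.32 0.09]
scene [494   0  77 139 588] min [0.25 0.05 0.17] max [0.28 0.08 0.45]
   z0.2 [0.26 0.07] [0.28 0.08]
   z0.3 [0.25 0.06] [0.26 0.07]
   z0.4 [0.25 0.05] [0.25 0.07]
scene [182  47  39  33 338] min [0.94 0.04 0.17] max [0.98 0.17 0.17]
   z0.2 [0.94 0.04] [0.98 0.17]
scene [205  52  42  34 546] min [0.85 0.03 0.17] max [0.91 0.17 0.18]
   z0.2 [0.85 0.03] [0.91 0.17]
scene [  0 384  22  16 181] min [0.67 0.82 0.17] max [0.76 0.82 0.28]
   z0.2 [0.68 0.82] [0.76 0.82]
   z0.3 [0.67 0.82] [0.69 0.82]
```

```bash
python3 - <<'E'
from h import *
a=np.load('top0.npz')['p'][240:400,370:640,::-1];b=np.load('scene0.npz')['p'][0:250,390:640,::-1]
a=cv2.resize(a,(400,237),interpolation=2);b=cv2.resize(b,(400,400),interpolation=2)
M=np.zeros((400,800,3),np.uint8);M[:237,:400]=a;M[:,400:]=b;cv2.imwrite('pics/lamp.png',M)
c,p,d=snap('wrist');cv2.imwrite('pics/w0.png',p[:,:,::-1])
E
```

```text
(no output)
```

View pics/lamp.png

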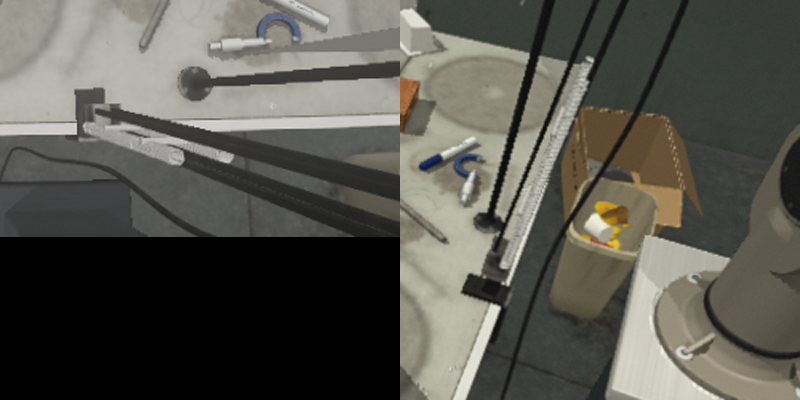

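The picture shows an articulated lamp clamped near (0.34, 0.09) and a dark pole at about (0.38, -0.07). Both stand between the arm's start and the tray and rise out of both views. I'll lift and look across with the wrist camera before crossing.

```bash
python3 -m crank '[{"z":-60,"az":10},{"z":-60,"az":10},{"z":-60,"az":10},{"z":-60,"az":10},{"z":-60,"az":10},{"z":-60,"az":10},{"z":-60,"az":10},{"az":10},{"az":10},{"az":10},{"az":10}]'; python3 -m crank '[{"ay":-10},{"ay":-10},{"ay":-10},{"ay":-10},{"ay":-10},{"ay":-10}]'; python3 - <<'E'
from h import *
c,p,d=snap('wrist','w1.png');np.savez('w1.npz',p=p,d=d,R=c['R'],t=c['t'])
print(readout.get_obs()['q'].round(3),np.array(c['R'])[2],-np.array(c['R']).T@c['t'],c['fx'])
E
```

```text
[ 1.123  0.478  0.022  1.556 -0.011  1.109 -0.083] [-0.29571781 -0.103849   -0.9496138 ] [ 0.30136214 -0.60949984  0.37227391] 336.6510746682404schema error: expected keys jaw, x, y, z, ax, ay, az
schema error: expected keys jaw, x, y, z, ax, ay, az
```

View pics/w1.png

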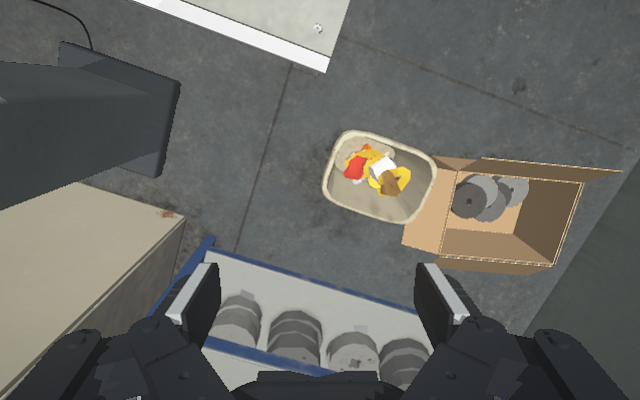

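The call was refused because every row needs all the keys. The wrist view shows only the floor, with the fingers at the bottom and the bench corner at (330,60). I'll send it again in full form.

```bash
python3 -m crank '[{"jaw":24,"x":0,"y":0,"z":-60,"ax":0,"ay":0,"az":10},{"jaw":24,"x":0,"y":0,"z":-60,"ax":0,"ay":0,"az":10},{"jaw":24,"x":0,"y":0,"z":-60,"ax":0,"ay":0,"az":10},{"jaw":24,"x":0,"y":0,"z":-60,"ax":0,"ay":0,"az":10},{"jaw":24,"x":0,"y":0,"z":-60,"ax":0,"ay":0,"az":10},{"jaw":24,"x":0,"y":0,"z":-60,"ax":0,"ay":0,"az":10},{"jaw":24,"x":0,"y":0,"z":-60,"ax":0,"ay":0,"az":10},{"jaw":24,"x":0,"y":0,"z":0,"ax":0,"ay":0,"az":10},{"jaw":24,"x":0,"y":0,"z":0,"ax":0,"ay":0,"az":10},{"jaw":24,"x":0,"y":0,"z":0,"ax":0,"ay":0,"az":10},{"jaw":24,"x":0,"y":0,"z":0,"ax":0,"ay":0,"az":10}]'; python3 -m crank '[{"jaw":24,"x":0,"y":0,"z":0,"ax":0,"ay":-10,"az":0},{"jaw":24,"x":0,"y":0,"z":0,"ax":0,"ay":-10,"az":0},{"jaw":24,"x":0,"y":0,"z":0,"ax":0,"ay":-10,"az":0},{"jaw":24,"x":0,"y":0,"z":0,"ax":0,"ay":-10,"az":0},{"jaw":24,"x":0,"y":0,"z":0,"ax":0,"ay":-10,"az":0},{"jaw":24,"x":0,"y":0,"z":0,"ax":0,"ay":0,"az":0}]'; python3 - <<'E'
from h import *
c,p,d=snap('wrist','w2.png');np.savez('w2.npz',p=p,d=d,R=c['R'],t=c['t'])
print(readout.get_obs()['q'].round(3),np.array(c['R'])[2],-np.array(c['R']).T@c['t'],c['fx'])
u,v=np.meshgrid(np.arange(640),np.arange(400));X=pts(c,np.c_[u.ravel(),v.ravel()],d).reshape(400,640,3)
m=(d>0)&(X[...,2]>.17)&(X[...,0]>.0)&(X[...,0]<.8)&(X[...,1]<.6)&(X[...,1]>-.4)
k,l,s,_=cv2.connectedComponentsWithStats(m.astype(np.uint8))
for i in range(1,k):
    if s[i,4]>25:
        P=X[l==i];print(s[i])
        for zz in np.arange(.2,1.3,.1):
            Q=P[abs(P[:,2]-zz)<.05]
            if len(Q)>5: print('   z%.1f'%zz,Q[:,:2].min(0).round(2),Q[:,:2].max(0).round(2))
E
```

```text
t: 1.58
eef_pos: [0.2224, -0.6289, 0.6315]
tool_rot: [-0.006, -0.702, 0.712, -0.012]
contact_force: [0.0, 0.7, 0.4]
gripper_width: 0.241
t: 2.33
eef_pos: [0.189, -0.5553, 0.6521]
tool_rot: [0.158, -0.683, 0.711, -0.063]
contact_force: [-1.1, -1.4, -0.6]
gripper_width: 0.242
[ 1.554  0.309 -0.37   0.932 -0.245  1.916 -2.068] [ 0.2999917   0.42962114 -0.85172217] [ 0.14404573 -0.65294635  0.77435717] 336.6510746682404
[  70  216   94  146 6049]
   z0.3 [ 0.67 -0.36] [ 0.74 -0.22]
   z0.4 [ 0.66 -0.37] [ 0.8  -0.19]
   z0.5 [ 0.63 -0.24] [ 0.74 -0.17]
[283 297  34  74 435]
   z0.2 [ 0.37 -0.08] [ 0.39 -0.07]
   z0.3 [ 0.37 -0.08] [ 0.39 -0.07]
   z0.4 [ 0.38 -0.08] [ 0.39 -0.07]
[320 336  22  41 508]
   z0.2 [0.31 0.03] [0.34 0.09]
   z0.3 [0.31 0.03] [0.34 0.07]
[446 356  17  20  94]
   z0.2 [ 0.06 -0.04] [0.07 0.01]
   z0.3 [ 0.05 -0.07] [ 0.07 -0.04]
```

View pics/w2.png

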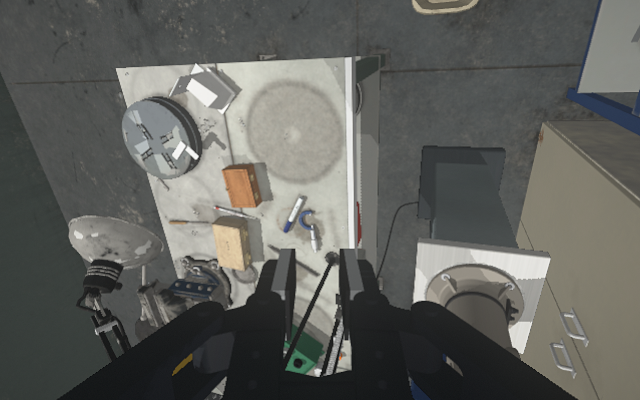

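This view shows a lamp head at (115,240), which is about (0.70, -0.27, 0.4). Its stalk is at (105,320), the dark pole starts at (333,258), and the lamp rods are near (335,350), partly hidden by the fingers. I'll fuse all the depth data to see what stands tall between here and the tray.

```bash
python3 - <<'E'
from h import *
A=[]
for n in('top','scene'):
    c=eyes.calibration(n);d=np.load(n+'0.npz')['d']
    v,u=np.nonzero(d>.05);A.append(pts(c,np.c_[u,v],d))
z=np.load('w2.npz');c=eyes.calibration('wrist')
d=z['d'];v,u=np.nonzero(d>.3);B=pts(c,np.c_[u,v],d);A.append(B)
for i,P in enumerate(A):
    P=P[(P[:,2]>.2)&(P[:,0]>.2)&(P[:,0]<1)&(P[:,1]>-.5)&(P[:,1]<.6)]
    q,n=np.unique(np.c_[(P[:,:2]/.05).round()*.05,(P[:,2]/.1).round()*.1].round(2),axis=0,return_counts=True)
    print(i);print(np.c_[q,n][n>4].tolist())
# left stalk in w2
for (a,b) in [(105,320),(112,345),(118,360),(100,275),(145,280),(330,290),(318,320),(300,350),(290,370),(340,300),(335,340),(326,372)]: print(a,b,pts(c,(a,b),d).round(3),d[b,a])
E
```

```text
0
[[0.25, 0.05, 0.2, 60.0], [0.25, 0.05, 0.3, 165.0], [0.25, 0.05, 0.4, 51.0], [0.3, 0.05, 0.2, 19.0], [0.3, 0.05, 0.3, 344.0], [0.3, 0.05, 0.4, 696.0], [0.3, 0.05, 0.5, 1566.0], [0.3, 0.05, 0.6, 1497.0], [0.3, 0.1, 0.2, 53.0], [0.3, 0.1, 0.3, 272.0], [0.3, 0.1, 0.4, 65.0], [0.35, -0.05, 0.3, 9.0], [0.35, 0.05, 0.2, 79.0], [0.35, 0.05, 0.3, 269.0], [0.35, 0.05, 0.4, 416.0], [0.35, 0.05, 0.5, 143.0], [0.35, 0.1, 0.2, 92.0], [0.35, 0.1, 0.3, 69.0], [0.4, -0.1, 0.4, 25.0], [0.4, -0.05, 0.2, 116.0], [0.4, -0.05, 0.3, 306.0], [0.4, -0.05, 0.4, 569.0], [0.4, -0.05, 0.5, 124.0], [0.4, -0.0, 0.4, 85.0], [0.4, 0.0, 0.5, 305.0], [0.4, 0.0, 0.6, 71.0], [0.4, 0.05, 0.4, 31.0], [0.4, 0.05, 0.5, 82.0], [0.4, 0.05, 0.6, 82.0], [0.7, -0.25, 0.3, 35.0], [0.7, -0.2, 0.3, 27.0], [0.75, -0.2, 0.3, 463.0], [0.8, -0.25, 0.3, 28.0], [0.8, -0.2, 0.3, 201.0]]
1
[[0.25, 0.05, 0.2, 78.0], [0.25, 0.05, 0.3, 197.0], [0.25, 0.05, 0.4, 267.0], [0.3, 0.05, 0.3, 140.0], [0.3, 0.05, 0.4, 309.0], [0.3, 0.1, 0.2, 134.0], [0.3, 0.1, 0.3, 394.0], [0.3, 0.1, 0.4, 34.0], [0.35, -0.05, 0.3, 18.0], [0.35, 0.05, 0.2, 5.0], [0
[... 886 characters left out ...]
, -0.35, 0.4, 634.0], [0.75, -0.3, 0.4, 530.0], [0.75, -0.25, 0.3, 8.0], [0.75, -0.25, 0.4, 319.0], [0.75, -0.25, 0.5, 51.0], [0.75, -0.2, 0.4, 32.0], [0.8, -0.35, 0.4, 180.0], [0.8, -0.3, 0.4, 93.0]]
105 320 [[ 0.681 -0.213  0.46 ]] 0.6179238
112 345 [[ 2.871  1.872 -0.791]] 3.2331626
118 360 [[ 0.217 -0.579  0.732]] 0.089880556
100 275 [[ 0.722 -0.27   0.411]] 0.6474362
145 280 [[1.047 0.07  0.072]] 1.1793087
330 290 [[ 0.395  0.048 -0.004]] 1.0396807
318 320 [[ 0.441  0.181 -0.002]] 1.1084713
300 350 [[0.488 0.259 0.063]] 1.1001422
290 370 [[0.533 0.366 0.066]] 1.1570898
340 300 [[0.361 0.069 0.009]] 1.0271351
335 340 [[0.328 0.038 0.184]] 0.8551185
326 372 [[0.334 0.074 0.252]] 0.8144211
```

```bash
cat > fk.py <<'E'
from h import *
from scipy.spatial.transform import Rotation as Ro
def dirs(q,s3=1,s5=1):
    y=lambda a:Ro.from_euler('y',a);z=lambda a:Ro.from_euler('z',a)
    R0=z(q[0]-2.3562);R1=R0*y(q[1])*z(s3*q[2]);R2=R1*y(q[3])*z(s5*q[4]);R3=R2*y(q[5])
    return R0.as_matrix(),R1.as_matrix(),R2.as_matrix(),R3.as_matrix()
E
python3 - <<'E'
from fk import *
o=readout.get_obs()
S=[([1.12292214,0.47773278,0.02235931,1.5563323,-0.01147645,1.10928534,-.083],[0.22476145,-0.63592954,0.23042153],[.00,0,-1]),
   (o['q'],o['eef_pos'],None)]
q=o['tool_rot'];print('tool R',Ro.from_quat(np.r_[q[1:],q[0]]).as_matrix().round(3).tolist())
for s3 in(1,-1):
  for s5 in(1,-1):
    A=[];b=[]
    for qq,e,_ in S:
        D=dirs(qq,s3,s5);A.append(np.c_[[0,0,1],D[1][:,2],D[2][:,2],D[3][:,2]]);b+=list(e)
    A=np.vstack(A);x,r,_,sv=np.linalg.lstsq(A,np.array(b),rcond=None)
    print(s3,s5,x.round(3),np.abs(A@x-b).max(),sv.round(2),'z',D[3][:,2].round(3))
E
```

```text
tool R [[-0.02, -0.951, 0.309], [-0.99, 0.062, 0.126], [-0.138, -0.304, -0.943]]
1 1 [0.307 0.585 0.451 0.392] 0.007359576761457459 [2.4  1.47 0.25 0.16] z [-0.307 -0.13  -0.943]
1 -1 [-0.995  0.504  0.482 -1.002] 0.014071930949911438 [2.41 1.47 0.21 0.07] z [ 0.108  0.053 -0.993]
-1 1 [2.414 0.778 0.309 2.682] 0.0816811138298888 [2.41 1.47 0.21 0.07] z [-0.056 -0.106 -0.993]
-1 -1 [-1.051  0.608  0.373 -0.981] 0.11247473928634694 [2.4  1.47 0.25 0.16] z [ 0.14   0.303 -0.943]
```

```bash
python3 - <<'E'
from fk import *
o=readout.get_obs();q=o['tool_rot'];T=Ro.from_quat(np.r_[q[1:],q[0]]).as_matrix()
S=[([1.12292214,0.47773278,0.02235931,1.5563323,-0.01147645,1.10928534,-.083],[0.22476145,-0.63592954,0.23042153]),(o['q'],o['eef_pos'])]
y=lambda a:Ro.from_euler('y',a);z=lambda a:Ro.from_euler('z',a)
for s1 in(1,-1):
 for s3 in(1,-1):
  for s5 in(1,-1):
   for f4 in (0,1):
    A=[];b=[]
    for k,(qq,e) in enumerate(S):
        R0=z(s1*qq[0]-1.231-s1*1.123);R1=R0*y(qq[1])*z(s3*qq[2]);R2=R1*y(qq[3])*z(s5*qq[4]);R3=R2*y(qq[5])
        A.append(np.c_[[0,0,1],R1.as_matrix()[:,2],R2.as_matrix()[:,2],R3.as_matrix()[:,2],R3.as_matrix()[:,0]*f4]);b+=list(e)
    A=np.vstack(A);x=np.linalg.lstsq(A,np.array(b),rcond=None)[0]
    print(s1,s3,s5,f4,x.round(3),np.abs(A@x-b).max().round(4),(R3.as_matrix()[:,2]-T[:,2]).round(3))
E
```

```text
1 1 1 0 [0.31  0.586 0.451 0.396 0.   ] 0.0087 [-0.616 -0.256  0.   ]
1 1 1 1 [0.287 0.631 0.455 0.414 0.021] 0.0092 [-0.616 -0.256  0.   ]
1 1 -1 0 [-1.008  0.505  0.481 -1.014  0.   ] 0.0142 [-0.202 -0.073 -0.05 ]
1 1 -1 1 [-1.225  0.647  0.494 -1.101  0.068] 0.0123 [-0.202 -0.073 -0.05 ]
1 -1 1 0 [2.423 0.778 0.308 2.692 0.   ] 0.0821 [-0.365 -0.231 -0.05 ]
1 -1 1 1 [1.1   1.647 0.383 2.162 0.416] 0.0424 [-0.365 -0.231 -0.05 ]
1 -1 -1 0 [-1.054  0.609  0.372 -0.983  0.   ] 0.1131 [-0.17   0.178  0.   ]
1 -1 -1 1 [-1.601  1.653  0.457 -0.567  0.495] 0.002 [-0.17   0.178  0.   ]
-1 1 1 0 [-1.017  0.6    0.38  -0.954  0.   ] 0.0959 [-0.608  0.023  0.   ]
-1 1 1 1 [-1.537  1.592  0.461 -0.559  0.47 ] 0.0013 [-0.608  0.023  0.   ]
-1 1 -1 0 [2.352 0.765 0.318 2.608 0.   ] 0.0734 [-0.199 -0.173 -0.05 ]
-1 1 -1 1 [1.103 1.586 0.389 2.108 0.393] 0.0453 [-0.199 -0.173 -0.05 ]
-1 -1 1 0 [-0.889  0.507  0.481 -0.892  0.   ] 0.0156 [-0.426 -0.152 -0.05 ]
-1 -1 1 1 [-1.092  0.641  0.493 -0.973  0.064] 0.0091 [-0.426 -0.152 -0.05 ]
-1 -1 -1 0 [0.271 0.579 0.455 0.348 0.   ] 0.0103 [ 0.012 -0.034  0.   ]
-1 -1 -1 1 [0.246 0.626 0.459 0.367 0.023] 0.0089 [ 0.012 -0.034  0.   ]
```

```bash
cat >> fk.py <<'E'
from scipy.linalg import logm,expm
def now():
    o=readout.get_obs();q=o['tool_rot'];T=np.eye(4)
    T[:3,:3]=Ro.from_quat(np.r_[q[1:],q[0]]).as_matrix();T[:3,3]=o['eef_pos'];return T
def pose(p,z,x):
    z=np.array(z,float);z/=np.linalg.norm(z);x=np.array(x,float);x-=z*(x@z);x/=np.linalg.norm(x)
    T=np.eye(4);T[:3,:3]=np.c_[x,np.cross(z,x),z];T[:3,3]=p;return T
def row(A,B,n=None):
    """constant row which, repeated n times, takes pose A to B"""
    L=logm(np.linalg.inv(A)@B).real
    if n is None:
        a=np.degrees(np.linalg.norm([L[2,1],L[0,2],L[1,0]]));n=int(np.ceil(max(a/10.3,np.linalg.norm(L[:3,3])*1e3/58)))
    g=expm(L/n);rv=Ro.from_matrix(g[:3,:3]).as_rotvec(degrees=True)
    print('n',n,'xyz',(g[:3,3]*1e3).round(1).tolist(),'a',rv.round(2).tolist());return n
E
python3 - <<'E'
from fk import *
row(now(),pose([.28,-.36,.8],[.44,.63,-.64],[-.37,-.53,-.77]))
E
```

```text
n 5 xyz [-52.3, -12.4, -5.7] a [0.02, -7.14, 7.2]
```

```bash
python3 -m crank '[{"jaw":24,"x":-52,"y":-12,"z":-6,"ax":0,"ay":-7,"az":7},{"jaw":24,"x":-52,"y":-12,"z":-6,"ax":0,"ay":-7,"az":7},{"jaw":24,"x":-52,"y":-12,"z":-6,"ax":0,"ay":-7,"az":7},{"jaw":24,"x":-52,"y":-12,"z":-6,"ax":0,"ay":-7,"az":7},{"jaw":24,"x":-52,"y":-12,"z":-6,"ax":0,"ay":-7,"az":7},{"jaw":24,"x":0,"y":0,"z":0,"ax":0,"ay":0,"az":0},{"jaw":24,"x":0,"y":0,"z":0,"ax":0,"ay":0,"az":0}]'; python3 - <<'E'
from fk import *
T=now();print(T.round(3),readout.get_obs()['q'].round(3))
c,p,d=snap('wrist');cv2.imwrite('pics/w3.png',p[::-1,::-1,::-1]);np.savez('w3.npz',p=p,d=d)
v,u=np.nonzero(d>.25);P=pts(c,np.c_[u,v],d)
P=P[(P[:,2]>.2)&(P[:,0]>.15)&(P[:,0]<1)&(P[:,1]>-.5)&(P[:,1]<.6)]
q,n=np.unique(np.c_[(P[:,:2]/.05).round()*.05,(P[:,2]/.1).round()*.1].round(2),axis=0,return_counts=True)
print(np.c_[q,n][n>8].tolist())
E
```

```text
t: 3.25
eef_pos: [0.2401, -0.4267, 0.6657]
tool_rot: [0.325, -0.471, 0.817, 0.074]
contact_force: [-0.5, -0.1, -0.4]
gripper_width: 0.24
[[-0.345 -0.818  0.46   0.24 ]
 [-0.722  0.544  0.428 -0.427]
 [-0.6   -0.185 -0.778  0.666]
 [ 0.     0.     0.     1.   ]] [ 2.117  0.44  -1.342  1.092 -0.267  1.916 -2.958]
[[0.25, 0.05, 0.2, 54.0], [0.25, 0.05, 0.3, 129.0], [0.25, 0.05, 0.4, 172.0], [0.25, 0.05, 0.5, 226.0], [0.25, 0.05, 0.6, 40.0], [0.3, 0.05, 0.2, 156.0], [0.3, 0.05, 0.3, 454.0], [0.3, 0.05, 0.4, 410.0], [0.3, 0.05, 0.5, 618.0], [0.3, 0.05, 0.6, 58.0], [0.3, 0.1, 0.2, 14.0], [0.35, -0.1, 0.2, 11.0], [0.35, -0.1, 0.3, 23.0], [0.35, -0.1, 0.4, 25.0], [0.35, -0.1, 0.5, 12.0], [0.35, -0.05, 0.2, 9.0], [0.35, -0.05, 0.3, 26.0], [0.35, -0.05, 0.4, 34.0], [0.35, -0.05, 0.5, 27.0], [0.35, -0.0, 0.6, 30.0], [0.35, 0.0, 0.7, 150.0], [0.35, 0.05, 0.2, 110.0], [0.35, 0.05, 0.3, 211.0], [0.35, 0.05, 0.4, 245.0], [0.35, 0.05, 0.5, 20.0], [0.4, -0.2, 0.4, 41.0], [0.4, -0.2, 0.5, 67.0], [0.4, -0.2, 0.6, 118.0], [0.4, -0.2, 0.7, 42.0], [0.4, -0.15, 0.4, 438.0], [0.4, -0.15, 0.5, 468.0], [0.4, 
[... 383 characters left out ...]
6, 23.0], [0.5, -0.1, 0.5, 183.0], [0.5, -0.1, 0.6, 580.0], [0.5, -0.05, 0.6, 27.0], [0.55, -0.1, 0.5, 11.0], [0.6, -0.15, 0.5, 378.0], [0.65, -0.35, 0.3, 19.0], [0.65, -0.3, 0.3, 278.0], [0.65, -0.2, 0.4, 25.0], [0.65, -0.2, 0.5, 314.0], [0.65, -0.15, 0.5, 108.0], [0.7, -0.35, 0.3, 202.0], [0.7, -0.35, 0.4, 616.0], [0.7, -0.3, 0.3, 248.0], [0.7, -0.3, 0.4, 649.0], [0.7, -0.25, 0.3, 380.0], [0.7, -0.25, 0.4, 758.0], [0.7, -0.25, 0.5, 46.0], [0.7, -0.2, 0.4, 83.0], [0.7, -0.2, 0.5, 264.0], [0.75, -0.35, 0.4, 557.0], [0.75, -0.3, 0.4, 456.0], [0.75, -0.25, 0.3, 16.0], [0.75, -0.25, 0.4, 251.0], [0.75, -0.25, 0.5, 39.0], [0.75, -0.2, 0.4, 38.0], [0.8, -0.35, 0.4, 125.0], [0.8, -0.3, 0.4, 75.0]]
```

View pics/w3.png

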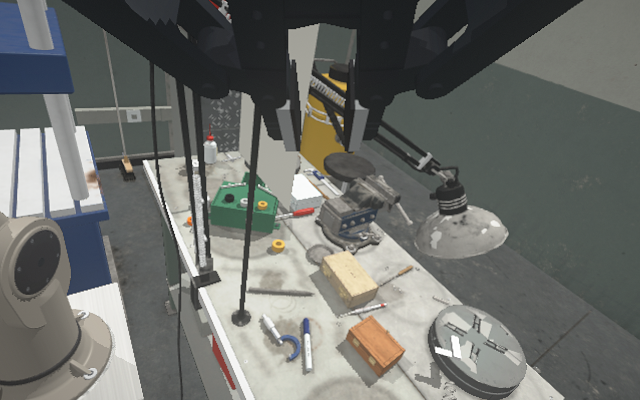

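The flipped wrist view shows three things in the way. The lamp posts are at (190,150), with the upper arm at about z 0.7 running to the head at (460,235). A stand on the disc at (240,317) carries a tall plate, which the depth data put at x≈0.4, y -0.2 to 0.05, z 0.4 to at least 0.7. I'll cross above them with the arm folded high. First I unwind, because q7 and q3 are near their limits.

```bash
python3 -m crank '[{"jaw":24,"x":50,"y":0,"z":0,"ax":0,"ay":7,"az":-7},{"jaw":24,"x":50,"y":0,"z":0,"ax":0,"ay":7,"az":-7},{"jaw":24,"x":50,"y":0,"z":0,"ax":0,"ay":7,"az":-7},{"jaw":24,"x":30,"y":0,"z":-30,"ax":0,"ay":7,"az":-7},{"jaw":24,"x":0,"y":0,"z":-30,"ax":0,"ay":7,"az":-7},{"jaw":24,"x":0,"y":0,"z":0,"ax":0,"ay":0,"az":0}]'; python3 - <<'E'
from fk import *
T=now();print(T.round(3),readout.get_obs()['q'].round(3))
a=np.radians(-70);o=np.array([np.cos(a),np.sin(a),0]);u=np.array([0,0,1])
row(T,pose(o*.52+u*1.03,.906*o-.42*u,.42*o+.906*u))
m=pose(o*.6+u*.8,.34*o-.94*u,.94*o+.34*u);row(T,m);row(m,pose(o*.52+u*1.03,.906*o-.42*u,.42*o+.906*u))
E
```

```text
t: 4.05
eef_pos: [0.1702, -0.5805, 0.6493]
tool_rot: [0.074, -0.692, 0.697, -0.171]
contact_force: [-0.1, 0.4, 0.1]
gripper_width: 0.238
[[-0.031 -0.94   0.34   0.17 ]
 [-0.991 -0.017 -0.135 -0.58 ]
 [ 0.133 -0.341 -0.931  0.649]
 [ 0.     0.     0.     1.   ]] [ 2.219  0.38  -1.364  1.081  0.178  1.644 -2.173]
n 8 xyz [17.4, -15.3, -45.6] a [-0.6, 6.57, -3.48]
n 3 xyz [6.6, -24.2, -45.8] a [-4.88, 2.75, -7.68]
n 5 xyz [16.1, 0.0, -47.3] a [0.0, 9.05, 0.0]
```

```bash
python3 -m crank '[{"jaw":24,"x":7,"y":-24,"z":-46,"ax":-5,"ay":3,"az":-8},{"jaw":24,"x":7,"y":-24,"z":-46,"ax":-5,"ay":3,"az":-8},{"jaw":24,"x":7,"y":-24,"z":-46,"ax":-5,"ay":3,"az":-8},{"jaw":24,"x":16,"y":0,"z":-47,"ax":0,"ay":9,"az":0},{"jaw":24,"x":16,"y":0,"z":-47,"ax":0,"ay":9,"az":0},{"jaw":24,"x":16,"y":0,"z":-47,"ax":0,"ay":9,"az":0},{"jaw":24,"x":16,"y":0,"z":-47,"ax":0,"ay":9,"az":0},{"jaw":24,"x":16,"y":0,"z":-47,"ax":0,"ay":9,"az":0},{"jaw":24,"x":0,"y":0,"z":0,"ax":0,"ay":0,"az":0},{"jaw":24,"x":0,"y":0,"z":0,"ax":0,"ay":0,"az":0}]'; python3 - <<'E'
from fk import *
T=now();print(T.round(3),readout.get_obs()['q'].round(3))
E
```

```text
t: 5.3
eef_pos: [0.1693, -0.5156, 0.9868]
tool_rot: [0.28, 0.692, -0.516, 0.421]
contact_force: [-0.4, -0.3, -0.4]
gripper_width: 0.234
[[ 0.113 -0.949  0.293  0.169]
 [-0.479 -0.31  -0.821 -0.516]
 [ 0.871 -0.048 -0.49   0.987]
 [ 0.     0.     0.     1.   ]] [ 2.334 -0.187 -0.811  0.938 -0.346  1.276 -1.492]
```

```bash
python3 - <<'E'
from fk import *
T=now();M=np.eye(4);M[:3,:3]=Ro.from_euler('z',31,degrees=True).as_matrix()
T2=T.copy();T2[:3,3]*=[.92,.92,1];T2[2,3]=1.06
row(T,M@T2)
E
```

```text
n 6 xyz [4.2, -47.1, -12.9] a [4.5, -0.25, -2.53]
```

```bash
python3 -m crank '[{"jaw":24,"x":4,"y":-47,"z":-13,"ax":4.5,"ay":-0.3,"az":-2.5},{"jaw":24,"x":4,"y":-47,"z":-13,"ax":4.5,"ay":-0.3,"az":-2.5},{"jaw":24,"x":4,"y":-47,"z":-13,"ax":4.5,"ay":-0.3,"az":-2.5},{"jaw":24,"x":4,"y":-47,"z":-13,"ax":4.5,"ay":-0.3,"az":-2.5},{"jaw":24,"x":4,"y":-47,"z":-13,"ax":4.5,"ay":-0.3,"az":-2.5},{"jaw":24,"x":4,"y":-47,"z":-13,"ax":4.5,"ay":-0.3,"az":-2.5},{"jaw":24,"x":0,"y":0,"z":0,"ax":0,"ay":0,"az":0}]'; python3 - <<'E'
from fk import *
T=now();print(T.round(3),readout.get_obs()['q'].round(3))
c,p,d=snap('wrist','w4.png')
v,u=np.nonzero(d>.25);P=pts(c,np.c_[u,v],d)
P=P[(P[:,2]>.5)&(P[:,0]>.15)&(P[:,0]<1)&(P[:,1]>-.5)&(P[:,1]<.8)]
q,n=np.unique(np.c_[(P[:,:2]/.05).round()*.05,(P[:,2]/.1).round()*.1].round(2),axis=0,return_counts=True)
print(np.c_[q,n][n>8].tolist())
print('zmax plate',P[(abs(P[:,0]-.4)<.04)&(P[:,1]<.1)].max(0))
M=np.eye(4);M[:3,:3]=Ro.from_euler('z',66,degrees=True).as_matrix();T2=T.copy();row(T,M@T2)
E
```

```text
t: 6.18
eef_pos: [0.3788, -0.3235, 1.0612]
tool_rot: [0.153, 0.806, -0.311, 0.48]
contact_force: [-0.2, 0.4, 0.3]
gripper_width: 0.244
[[ 0.345 -0.647  0.679  0.379]
 [-0.354 -0.76  -0.545 -0.324]
 [ 0.869 -0.052 -0.492  1.061]
 [ 0.     0.     0.     1.   ]] [ 2.209 -0.119 -1.18   0.623 -0.365  1.507 -1.527]
[]Traceback (most recent call last):
  File "<stdin>", line 8, in <module>
    return umr_maximum(a, axis, None, out, keepdims, initial, where)
ValueError: zero-size array to reduction operation maximum which has no identity
```

View pics/w4.png

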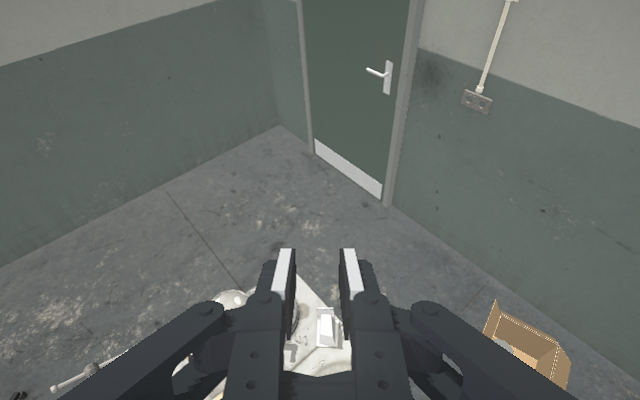

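This view shows the room beyond, the fingers, and the lamp head at (230,298). The plate is hidden by the fingers. I'll turn the tool left and down in place and read the plate's top from the depth data.

```bash
python3 - <<'E'
from fk import *
T=now();a=np.radians(30);o=np.array([np.cos(a),np.sin(a),0]);u=np.array([0,0,1])
row(T,pose(T[:3,3]+[0,0,.03],o-u,o+u))
E
```

```text
n 8 xyz [3.1, 0.1, -2.2] a [6.85, -1.91, -5.63]
```

```bash
python3 -m crank '[{"jaw":24,"x":3,"y":0,"z":-2,"ax":7,"ay":-2,"az":-5.5},{"jaw":24,"x":3,"y":0,"z":-2,"ax":7,"ay":-2,"az":-5.5},{"jaw":24,"x":3,"y":0,"z":-2,"ax":7,"ay":-2,"az":-5.5},{"jaw":24,"x":3,"y":0,"z":-2,"ax":7,"ay":-2,"az":-5.5},{"jaw":24,"x":3,"y":0,"z":-2,"ax":7,"ay":-2,"az":-5.5},{"jaw":24,"x":3,"y":0,"z":-2,"ax":7,"ay":-2,"az":-5.5},{"jaw":24,"x":3,"y":0,"z":-2,"ax":7,"ay":-2,"az":-5.5},{"jaw":24,"x":3,"y":0,"z":-2,"ax":7,"ay":-2,"az":-5.5}]'; python3 - <<'E'
from fk import *
T=now();print(T.round(3),readout.get_obs()['q'].round(3))
c,p,d=snap('wrist','w5.png');np.savez('w5.npz',p=p,d=d)
v,u=np.nonzero(d>.22);P=pts(c,np.c_[u,v],d)
P=P[(P[:,2]>.45)&(P[:,0]>.15)&(P[:,0]<1)&(P[:,1]>-.5)&(P[:,1]<.8)]
q,n=np.unique(np.c_[(P[:,:2]/.05).round()*.05,(P[:,2]/.05).round()*.05].round(2),axis=0,return_counts=True)
print(np.c_[q,n][n>8].tolist())
E
```

```text
t: 7.22
eef_pos: [0.3834, -0.2944, 1.0381]
tool_rot: [-0.021, 0.876, 0.125, 0.465]
contact_force: [0.0, -0.3, 0.8]
gripper_width: 0.24
[[ 0.536  0.238  0.81   0.383]
 [ 0.198 -0.968  0.154 -0.294]
 [ 0.821  0.078 -0.566  1.038]
 [ 0.     0.     0.     1.   ]] [ 1.45   0.312 -1.39   0.245 -0.031  1.915 -1.089]
[[0.3, 0.0, 0.6, 34.0], [0.3, 0.0, 0.65, 373.0], [0.3, 0.0, 0.7, 396.0], [0.3, 0.05, 0.55, 26.0], [0.3, 0.05, 0.6, 71.0], [0.3, 0.05, 0.65, 230.0], [0.3, 0.05, 0.7, 443.0], [0.35, -0.05, 0.7, 18.0], [0.35, -0.0, 0.6, 17.0], [0.35, 0.0, 0.65, 858.0], [0.35, 0.0, 0.7, 48.0], [0.4, -0.1, 0.5, 47.0], [0.4, -0.1, 0.55, 24.0], [0.4, -0.1, 0.7, 219.0], [0.4, -0.05, 0.45, 9.0], [0.4, -0.05, 0.6, 130.0], [0.4, -0.05, 0.65, 112.0], [0.4, -0.05, 0.7, 187.0], [0.4, -0.0, 0.6, 129.0], [0.4, -0.0, 0.65, 337.0], [0.4, 0.0, 0.7, 85.0], [0.4, 0.05, 0.6, 16.0], [0.4, 0.05, 0.65, 24.0], [0.45, -0.1, 0.6, 24.0], [0.45, -0.05, 0.6, 438.0], [0.5, -0.1, 0.55, 212.0], [0.5, -0.1, 0.6, 132.0], [0.55, -0.15, 0.5, 58.0], [0.55, -0.15, 0.55, 54.0], [0.55, -0.1, 0.5, 25.0], [0.55, -0.1, 0.55, 185.0], [0.6, -0.15, 0.5, 146.0], [0.6, -0.15, 0.55, 67.0], [0.65, -0.2, 0.5, 25.0], [0.65, -0.15, 0.5, 16.0], [0.7, -0.25, 0.45, 30.0], [0.7, -0.2, 0.45, 114.0], [0.7, -0.2, 0.5, 11.0], [0.75, -0.25, 0.45, 22.0]]
```

View pics/w5.png

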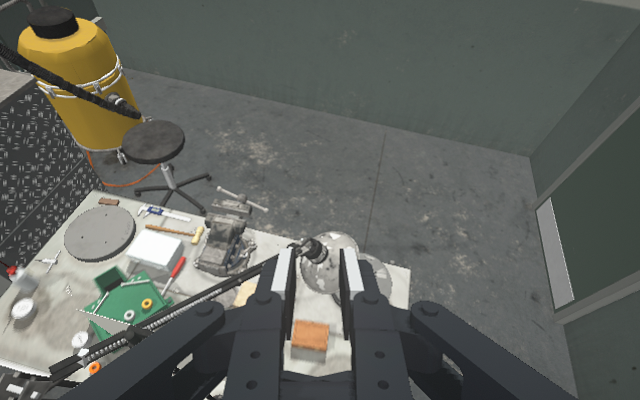

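The depth data now cap everything tall at z≈0.72: the plate near (0.4,-0.05), the lamp elbow near (0.3,0.03) and its arm beyond. The picture agrees, with the lamp arm running from (50,370) to (300,245). TCP z≈1.0 clears it all. q3 sits at its limit, so I'll swing well past the tray and come back to unwind it.

```bash
python3 - <<'E'
from fk import *
T=now();a=np.radians(100);o=np.array([np.cos(a),np.sin(a),0]);u=np.array([0,0,1])
B=pose(o*.46+u*1.0,.87*o-.5*u,.5*o+.87*u)
n=row(T,B)
L=logm(np.linalg.inv(T)@B).real
for k in (.25,.5,.75): print((T@expm(L*k))[:3,3].round(2))
E
```

```text
n 17 xyz [11.5, -52.5, 18.9] a [4.39, 0.41, -2.51]
[ 0.39 -0.05  1.02]
[0.3  0.17 1.01]
[0.14 0.35 1.  ]
```

```bash
python3 -m crank '[{"jaw":24,"x":11.5,"y":-52.5,"z":19,"ax":4.4,"ay":0.4,"az":-2.5},{"jaw":24,"x":11.5,"y":-52.5,"z":19,"ax":4.4,"ay":0.4,"az":-2.5},{"jaw":24,"x":11.5,"y":-52.5,"z":19,"ax":4.4,"ay":0.4,"az":-2.5},{"jaw":24,"x":11.5,"y":-52.5,"z":19,"ax":4.4,"ay":0.4,"az":-2.5},{"jaw":24,"x":11.5,"y":-52.5,"z":19,"ax":4.4,"ay":0.4,"az":-2.5},{"jaw":24,"x":11.5,"y":-52.5,"z":19,"ax":4.4,"ay":0.4,"az":-2.5},{"jaw":24,"x":11.5,"y":-52.5,"z":19,"ax":4.4,"ay":0.4,"az":-2.5},{"jaw":24,"x":11.5,"y":-52.5,"z":19,"ax":4.4,"ay":0.4,"az":-2.5}]';  python3 - <<'E'
from fk import *
T=now();print(T.round(3),readout.get_obs()['q'].round(3))
a=np.radians(100);o=np.array([np.cos(a),np.sin(a),0]);u=np.array([0,0,1])
row(T,pose(o*.46+u*1.0,.87*o-.5*u,.5*o+.87*u))
E
```

```text
t: 8.28
eef_pos: [0.3756, 0.049, 1.0029]
tool_rot: [-0.167, 0.821, 0.338, 0.429]
contact_force: [1.3, -0.1, -0.4]
gripper_width: 0.241
[[ 0.404  0.698  0.591  0.376]
 [ 0.412 -0.716  0.564  0.049]
 [ 0.817  0.016 -0.577  1.003]
 [ 0.     0.     0.     1.   ]] [ 1.241 -0.124 -0.585  0.789 -1.106  1.902 -0.838]
n 11 xyz [11.1, -53.7, 17.6] a [4.31, 0.49, -2.66]
```

```bash
python3 -m crank '[{"jaw":24,"x":11,"y":-53.5,"z":17.5,"ax":4.3,"ay":0.5,"az":-2.6},{"jaw":24,"x":11,"y":-53.5,"z":17.5,"ax":4.3,"ay":0.5,"az":-2.6},{"jaw":24,"x":11,"y":-53.5,"z":17.5,"ax":4.3,"ay":0.5,"az":-2.6},{"jaw":24,"x":11,"y":-53.5,"z":17.5,"ax":4.3,"ay":0.5,"az":-2.6},{"jaw":24,"x":11,"y":-53.5,"z":17.5,"ax":4.3,"ay":0.5,"az":-2.6},{"jaw":24,"x":11,"y":-53.5,"z":17.5,"ax":4.3,"ay":0.5,"az":-2.6}]';  python3 - <<'E'
from fk import *
T=now();print(T.round(3),readout.get_obs()['q'].round(3))
a=np.radians(28);o=np.array([np.cos(a),np.sin(a),0]);u=np.array([0,0,1])
row(T,pose(o*.5+u*1.0,.87*o-.5*u,.5*o+.87*u))
# tray frame
g=np.array([.5988,.3669]);th=np.radians(56.4);ex=np.array([np.cos(th),np.sin(th),0]);ey=np.array([-ex[1],ex[0],0])
row(pose(o*.5+u*1.0,.87*o-.5*u,.5*o+.87*u),pose([.53,.22,.3],-u,ex))
E
```

```text
t: 9.02
eef_pos: [0.2021, 0.304, 0.996]
tool_rot: [-0.283, 0.715, 0.51, 0.386]
contact_force: [0.5, -0.1, -0.6]
gripper_width: 0.238
[[ 0.182  0.948  0.263  0.202]
 [ 0.512 -0.319  0.798  0.304]
 [ 0.84  -0.01  -0.543  0.996]
 [ 0.     0.     0.     1.   ]] [ 0.473 -0.336 -0.398  0.968 -1.133  1.803 -0.953]
n 5 xyz [9.9, 48.0, 14.2] a [-7.47, 0.62, 4.42]
n 13 xyz [-26.4, 0.5, 50.2] a [1.15, -4.53, -1.98]
```

```bash
python3 - <<'E'
from fk import *
T=now();a=np.radians(68);o=np.array([np.cos(a),np.sin(a),0]);u=np.array([0,0,1]);h=np.radians(80);x=np.array([np.cos(h),np.sin(h),0])
B=pose(o*.6+u*.35,-u,x);n=row(T,B)
L=logm(np.linalg.inv(T)@B).real
for k in (.25,.5,.75): print((T@expm(L*k))[:3,3].round(2))
E
```

```text
n 13 xyz [-9.3, -4.3, 54.7] a [0.29, -4.39, -0.63]
[0.23 0.42 0.86]
[0.24 0.51 0.7 ]
[0.24 0.55 0.53]
```

```bash
python3 -m crank '[{"jaw":24,"x":-9,"y":-4,"z":54.5,"ax":0.3,"ay":-4.4,"az":-0.6},{"jaw":24,"x":-9,"y":-4,"z":54.5,"ax":0.3,"ay":-4.4,"az":-0.6},{"jaw":24,"x":-9,"y":-4,"z":54.5,"ax":0.3,"ay":-4.4,"az":-0.6},{"jaw":24,"x":-9,"y":-4,"z":54.5,"ax":0.3,"ay":-4.4,"az":-0.6},{"jaw":24,"x":-9,"y":-4,"z":54.5,"ax":0.3,"ay":-4.4,"az":-0.6},{"jaw":24,"x":-9,"y":-4,"z":54.5,"ax":0.3,"ay":-4.4,"az":-0.6},{"jaw":24,"x":-9,"y":-4,"z":54.5,"ax":0.3,"ay":-4.4,"az":-0.6},{"jaw":24,"x":-9,"y":-4,"z":54.5,"ax":0.3,"ay":-4.4,"az":-0.6},{"jaw":24,"x":-9,"y":-4,"z":54.5,"ax":0.3,"ay":-4.4,"az":-0.6},{"jaw":24,"x":-9,"y":-4,"z":54.5,"ax":0.3,"ay":-4.4,"az":-0.6},{"jaw":24,"x":-9,"y":-4,"z":54.5,"ax":0.3,"ay":-4.4,"az":-0.6}]';  cat >> fk.py <<'E'
def elbow(q):
    y=lambda a:Ro.from_euler('y',a);z=lambda a:Ro.from_euler('z',a)
    R1=z(-q[0]-.108)*y(q[1])*z(-q[2]);R2=R1*y(q[3])*z(-q[4]);R3=R2*y(q[5])
    e=np.array([0,0,.271])+.579*R1.as_matrix()[:,2];w=e+.455*R2.as_matrix()[:,2];t=w+.348*R3.as_matrix()[:,2]
    return e.round(3),w.round(3),t.round(3)
E
python3 - <<'E'
from fk import *
T=now();q=readout.get_obs()['q'];print(T.round(3),q.round(3),elbow(q))
u=np.array([0,0,1]);th=np.radians(56.4);ex=np.array([np.cos(th),np.sin(th),0])
row(T,pose([.55,.30,.30],-u,ex))
E
```

```text
t: 10.4
eef_pos: [0.1945, 0.4686, 0.4661]
tool_rot: [-0.064, 0.77, 0.627, 0.098]
contact_force: [-0.5, 0.6, -0.5]
gripper_width: 0.238
[[ 0.194  0.978  0.071  0.195]
 [ 0.953 -0.205  0.221  0.469]
 [ 0.231  0.025 -0.973  0.466]
 [ 0.     0.     0.     1.   ]] [ 0.545 -0.335 -1.407  1.683 -0.43   1.305 -1.023] (array([-0.151,  0.116,  0.818]), array([0.188, 0.418, 0.794]), array([0.221, 0.491, 0.456]))
n 8 xyz [-6.3, 49.4, 20.5] a [-0.14, -1.69, 2.73]
```

```bash
python3 -m crank '[{"jaw":24,"x":-6,"y":49,"z":20,"ax":0,"ay":-1.7,"az":2.7},{"jaw":24,"x":-6,"y":49,"z":20,"ax":0,"ay":-1.7,"az":2.7},{"jaw":24,"x":-6,"y":49,"z":20,"ax":0,"ay":-1.7,"az":2.7},{"jaw":24,"x":-6,"y":49,"z":20,"ax":0,"ay":-1.7,"az":2.7}]'
python3 - <<'E'
from fk import *
T=now();q=readout.get_obs()['q'];print(T.round(3),q.round(3),elbow(q))
u=np.array([0,0,1]);th=np.radians(56.4);ex=np.array([np.cos(th),np.sin(th),0])
row(T,pose([.55,.30,.30],-u,ex))
E
```

```text
t: 10.9
eef_pos: [0.3311, 0.3422, 0.4083]
tool_rot: [-0.046, 0.829, 0.551, 0.079]
contact_force: [0.2, 0.7, -0.1]
gripper_width: 0.239
[[ 0.38   0.922  0.081  0.331]
 [ 0.907 -0.388  0.164  0.342]
 [ 0.183  0.011 -0.983  0.408]
 [ 0.     0.     0.     1.   ]] [ 0.911 -0.335 -1.407  1.806 -0.457  1.262 -0.796] (array([-0.1  ,  0.162,  0.818]), array([0.326, 0.303, 0.742]), array([0.36 , 0.357, 0.4  ]))
n 5 xyz [10.0, 42.9, 23.1] a [-0.07, -2.11, 2.16]
```

```bash
python3 -m crank '[{"jaw":24,"x":10,"y":43,"z":23,"ax":0,"ay":-2.1,"az":2.1},{"jaw":24,"x":10,"y":43,"z":23,"ax":0,"ay":-2.1,"az":2.1},{"jaw":24,"x":10,"y":43,"z":23,"ax":0,"ay":-2.1,"az":2.1},{"jaw":24,"x":10,"y":43,"z":23,"ax":0,"ay":-2.1,"az":2.1},{"jaw":24,"x":10,"y":43,"z":23,"ax":0,"ay":-2.1,"az":2.1},{"jaw":24,"x":0,"y":0,"z":0,"ax":0,"ay":0,"az":0}]'
python3 - <<'E'
from fk import *
T=now();q=readout.get_obs()['q'];print(T.round(3),q.round(3),elbow(q))
u=np.array([0,0,1]);th=np.radians(56.4);ex=np.array([np.cos(th),np.sin(th),0])
row(T,pose([.55,.25,.16],-u,ex))
E
```

```text
t: 11.65
eef_pos: [0.4051, 0.2056, 0.3695]
tool_rot: [-0.008, 0.879, 0.471, 0.072]
contact_force: [0.1, 0.9, 0.2]
gripper_width: 0.239
[[ 0.547  0.829  0.118  0.405]
 [ 0.827 -0.557  0.081  0.206]
 [ 0.133  0.053 -0.99   0.369]
 [ 0.     0.     0.     1.   ]] [ 1.189 -0.334 -1.405  1.89  -0.412  1.196 -0.686] (array([-0.051,  0.183,  0.818]), array([0.39 , 0.188, 0.706]), array([0.434, 0.212, 0.362]))
n 5 xyz [20.0, 17.8, 44.3] a [0.62, -1.53, -0.02]
```

```bash
python3 -m crank '[{"jaw":24,"x":40,"y":0,"z":30,"ax":0,"ay":-1.5,"az":0},{"jaw":24,"x":40,"y":0,"z":30,"ax":0,"ay":-1.5,"az":0},{"jaw":24,"x":40,"y":0,"z":30,"ax":0,"ay":-1.5,"az":0},{"jaw":24,"x":0,"y":0,"z":0,"ax":0,"ay":0,"az":0}]'
python3 - <<'E'
from fk import *
T=now();q=readout.get_obs()['q'];print(T.round(3),q.round(3),elbow(q))
u=np.array([0,0,1]);th=np.radians(56.4);ex=np.array([np.cos(th),np.sin(th),0])
row(T,pose([.55,.25,.16],-u,ex))
E
```

```text
t: 12.15
eef_pos: [0.3781, 0.2514, 0.3467]
tool_rot: [0.007, 0.877, 0.473, 0.085]
contact_force: [0.2, 0.2, -0.2]
gripper_width: 0.238
[[ 0.537  0.829  0.157  0.378]
 [ 0.831 -0.552  0.069  0.251]
 [ 0.143  0.093 -0.985  0.347]
 [ 0.     0.     0.     1.   ]] [ 1.023 -0.336 -1.409  1.945 -0.375  1.101 -0.84 ] (array([-0.081,  0.173,  0.818]), array([0.348, 0.243, 0.683]), array([0.404, 0.261, 0.34 ]))
n 5 xyz [15.4, 26.7, 40.4] a [1.07, -1.65, 0.07]
```

```bash
cat > sim.py <<'E'
from fk import *
LO=np.array([-2.96,-.34,-1.41,.24,-1.37,.17,-2.96])+.004;HI=np.array([2.96,2.1,1.46,2.44,4.51,1.92,2.96])-.004
ex,ey,ez=np.eye(3)
AX=[-ez,ey,-ez,ey,-ez,ey,-ez]
def fk(q,P=(.108,.271,.579,.455,.348,0.)):
    R=Ro.from_euler('z',-P[0]);p=np.array([0,0,P[1]]);J=[]
    for i in range(7):
        J.append((p.copy(),R.apply(AX[i])));R=R*Ro.from_rotvec(AX[i]*q[i])
        if i==1:p=p+0
        if i==2:p=p+R.apply([0,0,P[2]])
        if i==4:p=p+R.apply([0,0,P[3]])
        if i==6:p=p+R.apply([0,0,P[4]])
    R=R*Ro.from_euler('z',P[5])
    T=np.eye(4);T[:3,:3]=R.as_matrix();T[:3,3]=p
    Jm=np.array([np.r_[np.cross(a,p-o),a] for o,a in J]).T
    return T,Jm
def step(q,Tt,lam=.02,it=25,wr=.3):
    q=q.copy()
    for _ in range(it):
        T,J=fk(q);e=np.r_[Tt[:3,3]-T[:3,3],wr*Ro.from_matrix(Tt[:3,:3]@T[:3,:3].T).as_rotvec()]
        W=J.copy();W[3:]*=wr;free=np.ones(7,bool)
        for _ in range(3):
            A=W[:,free];d=np.zeros(7);d[free]=A.T@np.linalg.solve(A@A.T+lam**2*np.eye(6),e)
            bad=free&(((q+d>HI))|((q+d<LO)))
            if not bad.any():break
            free&=~bad
        q=np.clip(q+np.clip(d,-.1,.1),LO,HI)
    return q
def go(q,A,B,n=None):
    L=logm(np.linalg.inv(A)@B).real
    n=n or int(np.ceil(max(np.degrees(np.linalg.norm([L[2,1],L[0,2],L[1,0]]))/10.3,np.linalg.norm(L[:3,3])*1e3/55)))
    for k in range(n): q=step(q,A@expm(L*(k+1)/n))
    return q
E
python3 - <<'E'
from sim import *
from scipy.optimize import least_squares
D=[([1.12292,.47773,.02236,1.55633,-.01148,1.10929,-.08311],[.22476,-.63593,.23042]),([1.554,.309,-.37,.932,-.245,1.916,-2.068],[.189,-.5553,.6521]),([2.117,.44,-1.342,1.092,-.267,1.916,-2.958],[.2401,-.4267,.6657]),([2.219,.38,-1.364,1.081,.178,1.644,-2.173],[.1702,-.5805,.6493]),([2.334,-.187,-.811,.938,-.346,1.276,-1.492],[.1693,-.5156,.9868]),([2.209,-.119,-1.18,.623,-.365,1.507,-1.527],[.3788,-.3235,1.0612]),([1.45,.312,-1.39,.245,-.031,1.915,-1.089],[.3834,-.2944,1.0381]),([1.241,-.124,-.585,.789,-1.106,1.902,-.838],[.3756,.049,1.0029]),([.473,-.336,-.398,.968,-1.133,1.803,-.953],[.2021,.304,.996]),([.545,-.335,-1.407,1.683,-.43,1.305,-1.023],[.1945,.4686,.4661]),([1.023,-.336,-1.409,1.945,-.375,1.101,-.84],[.3781,.2514,.3467])]
f=lambda P:np.concatenate([fk(np.array(q),list(P)+[0])[0][:3,3]-e for q,e in D])
s=least_squares(f,[.108,.271,.579,.455,.348]);print(s.x.round(4),abs(s.fun).max())
P=list(s.x)
T,_=fk(np.array(D[0][0]),P+[0]);print('tool x at start',T[:3,0].round(3),'vs .943 .333')
E
```

```text
[0.0691 0.2596 0.5534 0.4569 0.2976] 0.02588862026800698
tool x at start [-0.267  0.964  0.002] vs .943 .333
```

```bash
cat > data.py <<'E'
D=[([1.12292,.47773,.02236,1.55633,-.01148,1.10929,-.08311],[.22476,-.63593,.23042],[-.0007872,.9856027,.1690757,-.00020972]),([1.554,.309,-.37,.932,-.245,1.916,-2.068],[.189,-.5553,.6521],[.158,-.683,.711,-.063]),([2.117,.44,-1.342,1.092,-.267,1.916,-2.958],[.2401,-.4267,.6657],[.325,-.471,.817,.074]),([2.219,.38,-1.364,1.081,.178,1.644,-2.173],[.1702,-.5805,.6493],[.074,-.692,.697,-.171]),([2.334,-.187,-.811,.938,-.346,1.276,-1.492],[.1693,-.5156,.9868],[.28,.692,-.516,.421]),([2.209,-.119,-1.18,.623,-.365,1.507,-1.527],[.3788,-.3235,1.0612],[.153,.806,-.311,.48]),([1.45,.312,-1.39,.245,-.031,1.915,-1.089],[.3834,-.2944,1.0381],[-.021,.876,.125,.465]),([1.241,-.124,-.585,.789,-1.106,1.902,-.838],[.3756,.049,1.0029],[-.167,.821,.338,.429]),([.473,-.336,-.398,.968,-1.133,1.803,-.953],[.2021,.304,.996],[-.283,.715,.51,.386]),([.545,-.335,-1.407,1.683,-.43,1.305,-1.023],[.1945,.4686,.4661],[-.064,.77,.627,.098]),([.911,-.335,-1.407,1.806,-.457,1.262,-.796],[.3311,.3422,.4083],[-.046,.829,.551,.079]),([1.189,-.334,-1.405,1.89,-.412,1.196,-.686],[.4051,.2056,.3695],[-.008,.879,.471,.072]),([1.023,-.336,-1.409,1.945,-.375,1.101,-.84],[.3781,.2514,.3467],[.007,.877,.473,.085])]
E
python3 - <<'E'
from sim import *
from data import D
from scipy.optimize import least_squares
def frames(q,a):
    R=Ro.from_euler('z',-a);out=[]
    for i in range(7): R=R*Ro.from_rotvec(AX[i]*q[i]);out.append(R)
    return out
def orres(x):
    r=[]
    for q,e,t in D:
        R=frames(np.array(q),x[0])[-1]*Ro.from_euler('z',x[1]);M=Ro.from_quat([t[1],t[2],t[3],t[0]])
        r.append((R.inv()*M).as_rotvec())
    return np.concatenate(r)
best=min((least_squares(orres,[a0,b0]) for a0 in(0,.1) for b0 in(-1.6,0,1.6,3.1)),key=lambda s:s.cost)
print('a,tool',best.x,'max',abs(best.fun).max())
a=best.x[0];A=[];b=[]
for q,e,t in D:
    F=frames(np.array(q),a);A.append(np.hstack([np.array([[0],[0],[1.]])]+[R.as_matrix() for R in F]));b+=e
A=np.vstack(A);b=np.array(b)
lam=1e-3;x=np.linalg.solve(A.T@A+lam**2*np.eye(22),A.T@b);print(abs(A@x-b).max());print(x[0].round(3),x[1:].reshape(7,3).round(3))
np.savez('rob.npz',a=a,tool=best.x[1],x=x)
E
```

```text
a,tool [5.10586348e-04 1.57038526e+00] max 0.0023457258161935874
0.0004570916443809858
0.143 [[-0.001 -0.015  0.143]
 [ 0.001 -0.015  0.271]
 [-0.001 -0.016  0.271]
 [ 0.001 -0.016  0.236]
 [-0.001 -0.     0.236]
 [-0.    -0.     0.164]
 [ 0.    -0.     0.164]]
```

```bash
cat >> sim.py <<'E'
rb=np.load('rob.npz');OFF=rb['x'][1:].reshape(7,3)
def fk(q,full=False):
    R=Ro.from_euler('z',-float(rb['a']));p=np.array([0,0,rb['x'][0]]);J=[];pt=[]
    for i in range(7):
        J.append((p.copy(),R.apply(AX[i])));R=R*Ro.from_rotvec(AX[i]*q[i]);p=p+R.apply(OFF[i]);pt.append(p.copy())
    R=R*Ro.from_euler('z',float(rb['tool']))
    T=np.eye(4);T[:3,:3]=R.as_matrix();T[:3,3]=p
    if full: return T,pt
    return T,np.array([np.r_[np.cross(a,p-o),a] for o,a in J]).T
def G(x,y,z,ax,ay,az):
    T=np.eye(4);T[:3,:3]=Ro.from_rotvec([ax,ay,az],degrees=True).as_matrix();T[:3,3]=np.array([x,y,z])/1e3;return T
def run(q,rows):
    for r in rows: q=step(q,fk(q)[0]@G(*r))
    return q
E
python3 - <<'E'
from sim import *
from data import D
Q=[np.array(d[0]) for d in D]
tests=[(3,4,[(7,-24,-46,-5,3,-8)]*3+[(16,0,-47,0,9,0)]*5),(4,5,[(4,-47,-13,4.5,-.3,-2.5)]*6),(5,6,[(3,0,-2,7,-2,-5.5)]*8),(6,7,[(11.5,-52.5,19,4.4,.4,-2.5)]*8),(7,8,[(11,-53.5,17.5,4.3,.5,-2.6)]*6),(8,9,[(-9,-4,54.5,.3,-4.4,-.6)]*11),(9,10,[(-6,49,20,0,-1.7,2.7)]*4)]
for i,j,r in tests:
    print(j,'sim',run(Q[i],r).round(2),'act',Q[j].round(2))
E
```

```text
4 sim [ 1.9  -0.2  -0.54  0.93 -0.19  1.23 -1.52] act [ 2.33 -0.19 -0.81  0.94 -0.35  1.28 -1.49]
5 sim [ 2.21 -0.12 -1.18  0.63 -0.36  1.51 -1.53] act [ 2.21 -0.12 -1.18  0.62 -0.36  1.51 -1.53]
6 sim [ 1.5   0.36 -1.36  0.28 -0.21  1.8  -0.91] act [ 1.45  0.31 -1.39  0.24 -0.03  1.92 -1.09]
7 sim [ 1.46  0.03 -1.4   0.54 -0.82  1.89 -1.07] act [ 1.24 -0.12 -0.58  0.79 -1.11  1.9  -0.84]
8 sim [ 0.18 -0.34 -0.35  0.98 -0.98  1.7  -1.02] act [ 0.47 -0.34 -0.4   0.97 -1.13  1.8  -0.95]
9 sim [-0.12  0.21 -1.34  1.6   0.28  1.2  -1.7 ] act [ 0.55 -0.34 -1.41  1.68 -0.43  1.3  -1.02]
10 sim [ 0.9  -0.34 -1.41  1.84 -0.51  1.13 -0.78] act [ 0.91 -0.34 -1.41  1.81 -0.46  1.26 -0.8 ]
```

```bash
nproc; cat > plan.py <<'E'
from sim import *
import sys
from multiprocessing import Pool
u=np.array([0,0,1.]);l=lambda a,b,n:[np.array(a)+(np.array(b)-a)*k for k in np.linspace(0,1,n)]
OBS=np.array(l([.345,.09,.05],[.30,.03,.72],14)+l([.30,.03,.72],[.68,-.2,.48],14)+[np.array([.4,y,z]) for y in np.linspace(-.2,.05,6) for z in np.linspace(.4,.72,6)])
def clear(q):
    _,p=fk(q,True);s=[p[0],p[2],p[4],p[6]];m=9
    for a,b in zip(s[:-1],s[1:]):
        X=np.array(l(a,b,12));m=min(m,np.linalg.norm(X[:,None]-OBS[None],axis=2).min())
    return m
def wp(az,r,z,tilt,dh,roll):
    a=np.radians(az);o=np.array([np.cos(a),np.sin(a),0]);h=np.radians(az+dh);k=np.array([np.cos(h),np.sin(h),0]);t=np.radians(tilt)
    zz=np.sin(t)*k-np.cos(t)*u;xx=np.cos(t)*k+np.sin(t)*u;T=pose(o*r+u*z,zz,xx)
    T[:3,:3]=T[:3,:3]@Ro.from_euler('z',roll,degrees=True).as_matrix();return T
th=np.radians(56.4);EX=np.array([np.cos(th),np.sin(th),0])
FIN=[pose([.55,.26,.25],-u,EX),pose([.562,.216,.10],-u,EX),pose([.615,.385,.10],-u,EX),pose([.475,.29,.10],-u,EX)]
def path(q,W):
    info=[];m=9
    for B in W:
        A=fk(q)[0];L=logm(np.linalg.inv(A)@B).real
        n=int(np.ceil(max(np.degrees(np.linalg.norm([L[2,1],L[0,2],L[1,0]]))/10.3,np.linalg.norm(L[:3,3])*1e3/58)))
        g=expm(L/n);C=A.copy()
        for k in range(n):
            C=A@expm(L*(k+1)/n);q=step(q,C,it=8);m=min(m,clear(q))
        T=fk(q)[0];info.append((n,np.linalg.norm(T[:3,3]-B[:3,3]),q))
    return info,m
q0=np.array(readout.get_obs()['q'])
def trial(s):
    r=np.random.default_rng(s)
    W=[(r.uniform(25,130),r.uniform(.3,.85),r.uniform(.4,1.1),r.uniform(-20,90),r.uniform(-70,70),r.uniform(-60,60)) for _ in range(1+s%2)]
    try: info,m=path(q0,[wp(*w) for w in W]+FIN)
    except Exception: return None
    err=max(i[1] for i in info[-4:]);q3=max(abs(i[2][2]) for i in info[-4:])
    return (err>.004)*10+(m<.11)*5+err*20+q3+.02*sum(i[0] for i in info)+max(i[1] for i in info)*3,m,err,W,info
if __name__=='__main__':
    with Pool() as p: R=[x for x in p.map(trial,range(400)) if x]
    R.sort(key=lambda x:x[0])
    for x in R[:6]:
        print(round(x[0],2),'clr',round(x[1],3),'err',round(x[2],4),[np.round(w,2).tolist() for w in x[3]])
        for i in x[4]: print('   ',i[0],round(i[1],3),i[2].round(2))
E
OMP_NUM_THREADS=1 timeout 500 python3 plan.py
```

```text
4
1.11 clr 0.119 err 0.0 [[68.5, 0.37, 0.76, 12.7, 13.73, -8.25], [57.37, 0.5, 0.46, 80.35, -38.72, -58.56]]
    9 0.016 [-0.59 -0.2  -0.47  1.2  -0.17  1.88 -1.17]
    8 0.0 [-1.43 -0.06 -0.43  2.35  1.45  1.41 -2.83]
    9 0.0 [-0.8   0.36  0.34  1.72 -0.13  1.09 -1.01]
    3 0.0 [-0.7   0.52  0.3   1.86 -0.21  0.79 -0.87]
    4 0.0 [-0.83  0.7   0.29  1.54 -0.23  0.94 -1.06]
    3 0.0 [-0.89  0.46  0.3   1.97 -0.19  0.74 -1.07]
1.14 clr 0.133 err 0.0 [[85.12, 0.46, 0.74, 66.51, -45.73, -43.21]]
    11 0.0 [-1.38 -0.29 -0.68  1.68  0.95  1.44 -2.2 ]
    14 0.0 [-0.88  0.37  0.44  1.72 -0.17  1.09 -0.97]
    3 0.0 [-0.76  0.54  0.38  1.86 -0.27  0.79 -0.82]
    4 0.0 [-0.88  0.71  0.37  1.54 -0.3   0.94 -1.01]
    3 0.0 [-0.96  0.47  0.39  1.97 -0.25  0.74 -1.01]
1.3 clr 0.124 err 0.0 [[126.69, 0.58, 0.78, 65.81, -27.64, 35.62]]
    16 0.009 [-1.32 -0.33 -0.92  1.5   0.36  0.9  -2.86]
    19 0.0 [-0.83  0.36  0.38  1.72 -0.15  1.09 -0.99]
    3 0.0 [-0.72  0.53  0.33  1.86 -0.23  0.79 -0.85]
    4 0.0 [-0.85  0.71  0.32  1.54 -0.26  0.94 -1.04]
    3 0.0 [-0.92  0.46  0.33  1.97 -0.
[... 435 characters left out ...]
39, 0.99, 59.56, -58.91, -47.56]]
    9 0.0 [-1.68 -0.22 -0.52  2.26  1.47  1.47 -2.65]
    9 0.02 [-1.27 -0.15 -1.26  0.9   1.01  1.91 -1.71]
    19 0.0 [-0.84  0.37  0.39  1.72 -0.16  1.09 -0.99]
    3 0.0 [-0.73  0.53  0.35  1.86 -0.24  0.79 -0.84]
    4 0.0 [-0.86  0.71  0.34  1.54 -0.27  0.94 -1.03]
    3 0.0 [-0.93  0.47  0.35  1.97 -0.23  0.74 -1.04]
1.4 clr 0.137 err 0.0 [[111.32, 0.33, 0.61, 73.99, -49.9, -21.81]]
    11 0.054 [-1.97 -0.33 -0.7   1.86  0.92  1.66 -2.57]
    15 0.0 [-0.93  0.38  0.51  1.73 -0.21  1.09 -0.94]
    3 0.0 [-0.8   0.55  0.45  1.87 -0.32  0.8  -0.77]
    4 0.0 [-0.92  0.72  0.43  1.54 -0.35  0.95 -0.97]
    3 0.0 [-1.01  0.48  0.45  1.98 -0.3   0.75 -0.96]
```

A one-waypoint detour (second option) unwinds the elbow with good clearance. I'll take it and check the joints after it.

```bash
python3 - <<'E'
from plan import *
row(now(),wp(85.12,.46,.74,66.51,-45.73,-43.21))
E
```

```text
n 11 xyz [25.9, -22.0, -40.8] a [-2.45, 4.62, -2.01]
```

```bash
python3 -m crank '[{"jaw":24,"x":26,"y":-22,"z":-41,"ax":-2.5,"ay":4.6,"az":-2},{"jaw":24,"x":26,"y":-22,"z":-41,"ax":-2.5,"ay":4.6,"az":-2},{"jaw":24,"x":26,"y":-22,"z":-41,"ax":-2.5,"ay":4.6,"az":-2},{"jaw":24,"x":26,"y":-22,"z":-41,"ax":-2.5,"ay":4.6,"az":-2},{"jaw":24,"x":26,"y":-22,"z":-41,"ax":-2.5,"ay":4.6,"az":-2},{"jaw":24,"x":26,"y":-22,"z":-41,"ax":-2.5,"ay":4.6,"az":-2},{"jaw":24,"x":26,"y":-22,"z":-41,"ax":-2.5,"ay":4.6,"az":-2},{"jaw":24,"x":26,"y":-22,"z":-41,"ax":-2.5,"ay":4.6,"az":-2},{"jaw":24,"x":26,"y":-22,"z":-41,"ax":-2.5,"ay":4.6,"az":-2},{"jaw":24,"x":26,"y":-22,"z":-41,"ax":-2.5,"ay":4.6,"az":-2},{"jaw":24,"x":26,"y":-22,"z":-41,"ax":-2.5,"ay":4.6,"az":-2}]'
python3 - <<'E'
from plan import *
T=now();print(T.round(3));print(q0.round(3),clear(q0))
info,m=path(q0,FIN);print(m)
for i in info: print('   ',i[0],round(i[1],3),i[2].round(2))
row(T,FIN[0])
E
```

```text
t: 13.52
eef_pos: [0.1673, 0.4354, 0.6535]
tool_rot: [0.034, 0.716, 0.552, 0.427]
contact_force: [1.1, 1.2, 0.7]
gripper_width: 0.244
[[ 0.026  0.761  0.648  0.167]
 [ 0.818 -0.389  0.423  0.435]
 [ 0.574  0.519 -0.633  0.654]
 [ 0.     0.     0.     1.   ]]
[-1.192 -0.326 -0.468  1.745  0.647  1.277 -1.989] 0.323022814785413
0.11534759656710844
    11 0.0 [-0.79  0.36  0.31  1.72 -0.12  1.08 -1.02]
    3 0.0 [-0.68  0.52  0.28  1.86 -0.2   0.79 -0.88]
    4 0.0 [-0.82  0.7   0.27  1.54 -0.22  0.94 -1.07]
    3 0.0 [-0.88  0.46  0.28  1.97 -0.18  0.74 -1.08]
n 11 xyz [-16.5, 26.8, 44.9] a [2.5, -3.9, 1.6]
```

```bash
python3 -m crank '[{"jaw":24,"x":-16.5,"y":27,"z":45,"ax":2.5,"ay":-3.9,"az":1.6},{"jaw":24,"x":-16.5,"y":27,"z":45,"ax":2.5,"ay":-3.9,"az":1.6},{"jaw":24,"x":-16.5,"y":27,"z":45,"ax":2.5,"ay":-3.9,"az":1.6},{"jaw":24,"x":-16.5,"y":27,"z":45,"ax":2.5,"ay":-3.9,"az":1.6},{"jaw":24,"x":-16.5,"y":27,"z":45,"ax":2.5,"ay":-3.9,"az":1.6},{"jaw":24,"x":-16.5,"y":27,"z":45,"ax":2.5,"ay":-3.9,"az":1.6},{"jaw":24,"x":-16.5,"y":27,"z":45,"ax":2.5,"ay":-3.9,"az":1.6},{"jaw":24,"x":-16.5,"y":27,"z":45,"ax":2.5,"ay":-3.9,"az":1.6}]'
python3 - <<'E'
from plan import *
T=now();print(T.round(3));print(q0.round(3),clear(q0))
info,m=path(q0,FIN);print(m)
for i in info: print('   ',i[0],round(i[1],3),i[2].round(2))
row(T,FIN[0])
E
```

```text
t: 14.52
eef_pos: [0.4895, 0.3321, 0.3804]
tool_rot: [0.01, 0.855, 0.505, 0.119]
contact_force: [-0.1, 0.9, -0.3]
gripper_width: 0.239
[[ 0.461  0.861  0.213  0.489]
 [ 0.866 -0.49   0.104  0.332]
 [ 0.194  0.137 -0.972  0.38 ]
 [ 0.     0.     0.     1.   ]]
[-0.969  0.096  0.252  1.755  0.045  1.064 -1.241] 0.14389054278052885
0.1163645280565884
    3 0.0 [-0.79  0.36  0.32  1.72 -0.13  1.09 -1.02]
    3 0.0 [-0.68  0.52  0.29  1.86 -0.2   0.79 -0.88]
    4 0.0 [-0.82  0.7   0.28  1.54 -0.22  0.94 -1.06]
    3 0.0 [-0.88  0.46  0.28  1.97 -0.18  0.74 -1.08]
n 3 xyz [-16.3, 25.6, 44.3] a [2.48, -3.84, 1.58]
```

```bash
python3 -m crank '[{"jaw":24,"x":-16,"y":25.5,"z":44,"ax":2.5,"ay":-3.8,"az":1.6},{"jaw":24,"x":-16,"y":25.5,"z":44,"ax":2.5,"ay":-3.8,"az":1.6},{"jaw":24,"x":-16,"y":25.5,"z":44,"ax":2.5,"ay":-3.8,"az":1.6},{"jaw":24,"x":0,"y":0,"z":0,"ax":0,"ay":0,"az":0},{"jaw":24,"x":0,"y":0,"z":0,"ax":0,"ay":0,"az":0}]'
python3 - <<'E'
from plan import *
T=now();print(T.round(3));print(q0.round(3),clear(q0))
c,p,d=snap('wrist','w6.png');np.savez('w6.npz',p=p,d=d)
import pickle;pickle.dump(c,open('w6c.pkl','wb'))
# predicted pixels
g=np.array([.5988,.3669]);EY=np.array([-EX[1],EX[0]])
for n,(x,y,z) in dict(gate=(0,0,.07),brass=(-115.7,-53,.086),steel=(-113.8,2.7,.086),black=(-103,56,.086),FR=(-155,-100,.078),FL=(-155,100,.078)).items():
    w=g+EX[:2]*x/1e3+EY*y/1e3;print(n,w.round(4),proj(c,[*w,z]).round(0))
c2,p2,d2=snap('top','top1.png')
E
```

```text
t: 15.15
eef_pos: [0.549, 0.2626, 0.2525]
tool_rot: [-0.001, 0.881, 0.473, 0.002]
contact_force: [-0.2, 0.9, 0.2]
gripper_width: 0.238
[[ 0.553  0.833  0.003  0.549]
 [ 0.833 -0.553  0.004  0.263]
 [ 0.004  0.    -1.     0.252]
 [ 0.     0.     0.     1.   ]]
[-0.794  0.355  0.32   1.718 -0.126  1.085 -1.019] 0.11993336874316135
gate [0.5988 0.3669] [[298.  49.]]
brass [0.5789 0.2412] [[355. 180.]]
steel [0.5336 0.2736] [[296. 178.]]
black [0.4952 0.3121] [[239. 167.]]
FR [0.5963 0.1825] [[400. 216.]]
FL [0.4297 0.2931] [[200. 216.]]
```

View pics/w6.png

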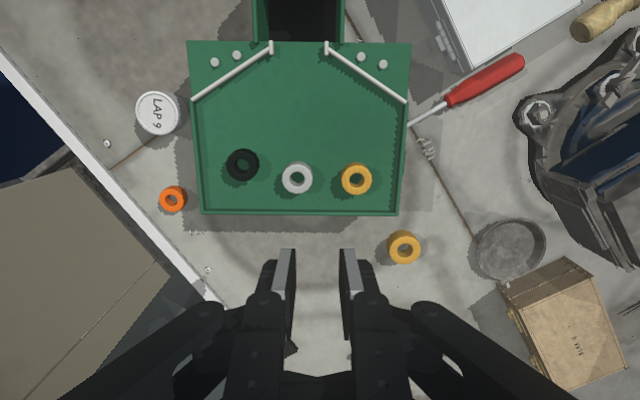

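The view is square to the tray. Black is at (243,165), steel (297,178) and brass (356,180). The cheeks are at (271,47) and (327,47), and the front rim corners at (202,214) and (398,214). The larger brass ring at (404,247) and the orange one at (172,199) lie off the tray. I'll refine the positions from this view.

```bash
cat > meas.py <<'E'
from fk import *
import pickle
def rings(c,p,seeds,ztop=.086,rad=22):
    hsv=cv2.cvtColor(p,cv2.COLOR_RGB2HSV).astype(int);H,S,V=hsv[...,0],hsv[...,1],hsv[...,2]
    M=dict(brass=(H<32)&(S>90)&(V>110),steel=(S<50)&(V>110),black=(V<70)&(S<140));out={}
    for n,(u,v) in seeds.items():
        w=np.zeros(p.shape[:2],np.uint8);cv2.circle(w,(int(u),int(v)),rad,1,-1)
        cs=cv2.findContours((M[n]*w).astype(np.uint8),0,2)[0];k=max(cs,key=cv2.contourArea)
        q=plane(c,k.reshape(-1,2),ztop)[:,:2].astype(np.float32);(a,b),r=cv2.minEnclosingCircle(q)
        e=cv2.fitEllipse(k);X=plane(c,[e[0]],ztop)[0,:2]
        out[n]=X;print(n,'px',np.round(e[0],1),'world',X.round(4),'encl',np.round((a,b),4),'dia mm',round(2e3*r,1))
    return out
E
python3 - <<'E'
from meas import *
c=pickle.load(open('w6c.pkl','rb'));p=np.load('w6.npz')['p']
f=lambda u,v,z=.078:plane(c,[(u,v)],z)[0,:2]
L,R,FL,FR=f(271,47),f(327,47),f(202,214),f(398,214)
g=(L+R)/2;fm=(FL+FR)/2;ang=lambda d:np.degrees(np.arctan2(d[1],d[0]))
print('gate',g,'cheek sep',np.linalg.norm(L-R),'front w',np.linalg.norm(FL-FR),'len',np.linalg.norm(g-fm),'ang',ang(g-fm),ang(FL-FR)-90)
o=rings(c,p,dict(brass=(356,180),steel=(297,178),black=(243,165)))
th=np.radians(56.2);ex=np.array([np.cos(th),np.sin(th)]);ey=np.array([-ex[1],ex[0]])
for n,X in o.items(): print(n,((X-g)@ex*1e3).round(1),((X-g)@ey*1e3).round(1))
E
```

```text
gate [0.60013598 0.36645193] cheek sep 0.04824692469577985 front w 0.1965820444982553 len 0.1535407270100365 ang 55.89621435936594 56.46013237320389
brass px [356.3 178.7] world [0.5805 0.2416] encl [0.5802 0.2419] dia mm 31.3
steel px [297.2 177.4] world [0.5347 0.2734] encl [0.5346 0.2737] dia mm 31.9
black px [242.3 164.6] world [0.499  0.3119] encl [0.4988 0.3118] dia mm 32.7
brass -114.7 -53.2
steel -113.7 2.6
black -101.6 53.7
```

```bash
cat > tr.py <<'E'
from fk import *
g=np.array([.5997,.3667]);th=np.radians(56.2);ex=np.array([np.cos(th),np.sin(th)]);ey=np.array([-ex[1],ex[0]])
def tp(x,y,z,phi):
    w=g+ex*x/1e3+ey*y/1e3;a=th+np.radians(phi);return pose([*w,z],[0,0,-1],[np.cos(a),np.sin(a),0])
def intray():
    T=now();d=T[:2,3]-g;print('tray mm',(d@ex*1e3).round(1),(d@ey*1e3).round(1),'z',T[2,3].round(4),'phi',(np.degrees(np.arctan2(T[1,0],T[0,0]))-56.2).round(2),'tilt',T[:3,2].round(4),'t',readout.get_obs()['t'],'F',readout.get_obs()['contact_force'].round(1))
E
python3 - <<'E'
from tr import *
intray();row(now(),tp(-146,-61.5,.15,15));row(tp(-146,-61.5,.15,15),tp(-146,-61.5,.081,15))
E
```

```text
tray mm -113.9 -15.0 z 0.2538 phi 0.36 tilt [ 0.0044  0.0056 -1.    ] t 15.25 F [-0.2  0.4  1.5]
n 3 xyz [-12.3, 14.5, 34.6] a [0.03, -0.13, -4.88]
n 2 xyz [-0.0, -0.0, 34.5] a [0.0, 0.0, 0.0]
```

```bash
python3 -m crank '[{"jaw":24,"x":-12.3,"y":14.5,"z":34.6,"ax":0,"ay":-0.1,"az":-4.9},{"jaw":24,"x":-12.3,"y":14.5,"z":34.6,"ax":0,"ay":-0.1,"az":-4.9},{"jaw":24,"x":-12.3,"y":14.5,"z":34.6,"ax":0,"ay":-0.1,"az":-4.9},{"jaw":24,"x":0,"y":0,"z":0,"ax":0,"ay":0,"az":0},{"jaw":24,"x":0,"y":0,"z":0,"ax":0,"ay":0,"az":0}]' >/dev/null
python3 - <<'E'
from tr import *
intray();row(now(),tp(-146,-61.5,.081,15),4)
E
```

```text
tray mm -145.5 -61.5 z 0.1506 phi 14.97 tilt [ 0.0026  0.0013 -1.    ] t 15.875 F [-0.6 -0.1  0.6]
n 4 xyz [-0.1, -0.1, 17.4] a [0.03, -0.03, -0.01]
```

```bash
python3 -m crank '[{"jaw":24,"x":0,"y":0,"z":17.4,"ax":0,"ay":0,"az":0},{"jaw":24,"x":0,"y":0,"z":17.4,"ax":0,"ay":0,"az":0},{"jaw":24,"x":0,"y":0,"z":17.4,"ax":0,"ay":0,"az":0},{"jaw":24,"x":0,"y":0,"z":17.4,"ax":0,"ay":0,"az":0},{"jaw":24,"x":5,"y":0,"z":0,"ax":0,"ay":0,"az":0},{"jaw":24,"x":5,"y":0,"z":0,"ax":0,"ay":0,"az":0},{"jaw":24,"x":0,"y":0,"z":0,"ax":0,"ay":0,"az":0}]' 
python3 - <<'E'
from tr import *
from meas import rings
intray()
c,p,d=snap('wrist','w7.png')
w=g+ex*-.1147+ey*-.0532;print('expected px',proj(c,[*w,.086]))
s=tuple(proj(c,[*w,.086])[0])
o=rings(c,p,dict(brass=s),rad=60);X=o['brass'];print(((X-g)@ex*1e3).round(1),((X-g)@ey*1e3).round(1))
T=now();print('ring in tool frame',(T[:3,:3].T@(np.r_[X,.086]-T[:3,3])*1e3).round(1))
E
```

```text
t: 16.75
eef_pos: [0.5724, 0.2197, 0.0781]
tool_rot: [0.0, 0.813, 0.582, -0.0]
contact_force: [0.4, 0.8, 0.0]
gripper_width: 0.238
tray mm -137.4 -59.1 z 0.0781 phi 15.01 tilt [-2.e-04 -8.e-04 -1.e+00] t 16.75 F [0.4 0.8 0. ]
expected px [[315.58355915 227.26611512]]
brass px [316.9 224.7] world [0.581  0.2427] encl [0.5811 0.2424] dia mm 32.9
-113.4 -53.5
ring in tool frame [24.9  0.7 -7.8]
```

View pics/w7.png

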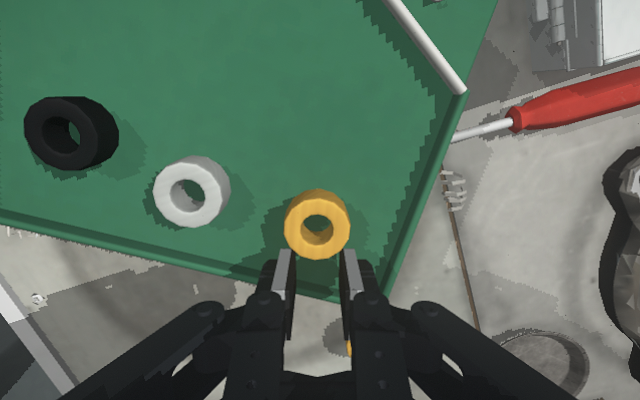

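Brass sits centred between the fingertips at (317,225), with steel at (190,190) and black at (70,133) clear of them. The TCP is about 3 mm lower than planned, so I'll raise it before reaching the guides.

```bash
python3 -m crank '[{"jaw":24,"x":10.3,"y":-2.6,"z":-2,"ax":0,"ay":0,"az":0},{"jaw":24,"x":10.3,"y":-2.6,"z":-1,"ax":0,"ay":0,"az":0},{"jaw":24,"x":10.3,"y":-2.6,"z":0,"ax":0,"ay":0,"az":0},{"jaw":24,"x":10.3,"y":-2.6,"z":0,"ax":0,"ay":0,"az":0},{"jaw":24,"x":10.3,"y":-2.6,"z":0,"ax":0,"ay":0,"az":0},{"jaw":24,"x":0,"y":0,"z":0,"ax":0,"ay":0,"az":0}]' 
cat >> meas.py <<'E'
def look(n,pred=(24,0),rad=60):
    from tr import intray,g,ex,ey
    intray();T=now();c,p,d=snap('wrist')
    w=T[:3,3]+T[:3,0]*pred[0]/1e3+T[:3,1]*pred[1]/1e3;w[2]=.086
    X=rings(c,p,{n:proj(c,w)[0]},rad=rad)[n]
    print('tray',((X-g)@ex*1e3).round(1),((X-g)@ey*1e3).round(1),'tool',(T[:3,:3].T@(np.r_[X,.086]-T[:3,3])*1e3).round(1))
E
python3 -c "
from meas import *
look('brass')"
```

```text
t: 17.55
eef_pos: [0.5767, 0.2736, 0.0817]
tool_rot: [0.0, 0.813, 0.583, -0.0]
contact_force: [0.6, 0.2, 0.0]
gripper_width: 0.236
tray mm -90.2 -32.7 z 0.0817 phi 15.08 tilt [ 2.e-04 -3.e-04 -1.e+00] t 17.55 F [0.6 0.2 0. ]
brass px [316.3 220.9] world [0.5851 0.297 ] encl [0.5851 0.2966] dia mm 32.9
tray -66.0 -26.7 tool [24.9  0.5 -4.3]
```

```bash
python3 -m crank '[{"jaw":24,"x":9.8,"y":-2.7,"z":0,"ax":0,"ay":0,"az":0},{"jaw":24,"x":9.8,"y":-2.7,"z":0,"ax":0,"ay":0,"az":0},{"jaw":24,"x":9.8,"y":-2.7,"z":0,"ax":0,"ay":0,"az":0},{"jaw":24,"x":9.8,"y":-2.7,"z":0,"ax":0,"ay":0,"az":0},{"jaw":24,"x":9.8,"y":-2.7,"z":0,"ax":0,"ay":0,"az":0},{"jaw":24,"x":0,"y":0,"z":0,"ax":0,"ay":0,"az":0}]' 
python3 -c "
from meas import *
look('brass')"
```

```text
t: 18.35
eef_pos: [0.5797, 0.3243, 0.0817]
tool_rot: [0.0, 0.813, 0.583, 0.0]
contact_force: [-0.3, -0.3, 0.3]
gripper_width: 0.24
tray mm -46.4 -7.0 z 0.0817 phi 15.07 tilt [ 3.e-04 -2.e-04 -1.e+00] t 18.35 F [-0.3 -0.3  0.3]
brass px [316.7 221. ] world [0.5882 0.3476] encl [0.5882 0.3473] dia mm 33.1
tray -22.2 -1.1 tool [24.9  0.6 -4.3]
```

Right on the gate line, so I push straight through.

```bash
python3 -m crank '[{"jaw":24,"x":7.7,"y":2,"z":0,"ax":0,"ay":0,"az":0},{"jaw":24,"x":7.7,"y":2,"z":0,"ax":0,"ay":0,"az":0},{"jaw":24,"x":7.7,"y":2,"z":0,"ax":0,"ay":0,"az":0},{"jaw":24,"x":7.7,"y":2,"z":0,"ax":0,"ay":0,"az":0},{"jaw":24,"x":7.7,"y":2,"z":0,"ax":0,"ay":0,"az":0},{"jaw":24,"x":6,"y":1.6,"z":0,"ax":0,"ay":0,"az":0},{"jaw":24,"x":0,"y":0,"z":0,"ax":0,"ay":0,"az":0},{"jaw":24,"x":0,"y":0,"z":0,"ax":0,"ay":0,"az":0}]' 
cat >> meas.py <<'E'
def where():
    """yellow brass depth points seen by wrist camera"""
    c,p,d=snap('wrist');hsv=cv2.cvtColor(p,cv2.COLOR_RGB2HSV).astype(int)
    from tr import g,ex,ey
    H,S,V=hsv[...,0],hsv[...,1],hsv[...,2]
    for n,m in dict(brass=(H<32)&(H>15)&(S>90)&(V>60),steel=(S<50)&(V>60)&(V<250)).items():
        v,u=np.nonzero(m&(d>.05));X=pts(c,np.c_[u,v],d);D=X[:,:2]-g;a=D@ex;b=D@ey
        k=(a>-.16)&(a<.08)&(abs(b)<.095)&(X[:,2]>.006)&(X[:,2]<.1)&~((abs(b)>.02)&(a>-.05)&(X[:,2]>.06))
        if k.sum()>20: print(n,k.sum(),'tray med',np.median(a[k]).round(4),np.median(b[k]).round(4),'z med/max',np.median(X[k,2]).round(3),X[k,2].max().round(3))
        else: print(n,'not seen',k.sum())
E
python3 -c "
from meas import *
from tr import *
intray();where()"
```

```text
t: 19.4
eef_pos: [0.6052, 0.3608, 0.0816]
tool_rot: [0.001, 0.813, 0.582, -0.0]
contact_force: [0.3, 0.2, -0.8]
gripper_width: 0.237
tray mm -1.9 -7.8 z 0.0816 phi 14.97 tilt [-1.0e-04 -1.3e-03 -1.0e+00] t 19.4 F [ 0.3  0.2 -0.8]
brass 1539 tray med 0.042 -0.0032 z med/max 0.019 0.021
steel 409 tray med 0.0121 0.0062 z med/max 0.091 0.1
```

Brass is in the slot: its top reads z 0.02, at tray x +42. Next is steel.

```bash
python3 -c "
from tr import *
A=now();A2=A.copy();A2[2,3]=.13
row(A2,tp(-150,2.6,.13,0))"; python3 -m crank '[{"jaw":24,"x":0,"y":0,"z":-24,"ax":0,"ay":0,"az":0},{"jaw":24,"x":0,"y":0,"z":-24,"ax":0,"ay":0,"az":0}]'
```

```text
n 3 xyz [-48.1, -12.0, 0.0] a [0.01, 0.02, 4.99]
t: 19.7
eef_pos: [0.6049, 0.3606, 0.13]
tool_rot: [0.0, 0.813, 0.582, -0.001]
contact_force: [-0.0, -0.3, -0.7]
gripper_width: 0.237
```

```bash
python3 -m crank '[{"jaw":24,"x":-48.1,"y":-12,"z":0,"ax":0,"ay":0,"az":5},{"jaw":24,"x":-48.1,"y":-12,"z":0,"ax":0,"ay":0,"az":5},{"jaw":24,"x":-48.1,"y":-12,"z":0,"ax":0,"ay":0,"az":5},{"jaw":24,"x":0,"y":0,"z":0,"ax":0,"ay":0,"az":0},{"jaw":24,"x":0,"y":0,"z":0,"ax":0,"ay":0,"az":0}]'
python3 -c "
from meas import *
from tr import *
look('steel',(36,0),45);row(now(),tp(-150,2.6,.081,0),4)"
```

```text
t: 20.32
eef_pos: [0.5148, 0.2446, 0.1304]
tool_rot: [0.0, 0.882, 0.471, 0.001]
contact_force: [0.5, -0.2, 1.0]
gripper_width: 0.24
tray mm -148.7 2.7 z 0.1304 phi 0.02 tilt [ 1.3e-03  1.0e-04 -1.0e+00] t 20.325 F [ 0.5 -0.2  1. ]
steel px [316.1 172.3] world [0.5345 0.2737] encl [0.5343 0.2737] dia mm 31.4
tray -113.5 2.4 tool [35.1  0.2 44.4]
n 4 xyz [-0.5, 0.0, 12.3] a [0.02, -0.01, 0.01]
```

```bash
python3 -m crank '[{"jaw":24,"x":0,"y":0,"z":12.2,"ax":0,"ay":0,"az":0},{"jaw":24,"x":0,"y":0,"z":12.2,"ax":0,"ay":0,"az":0},{"jaw":24,"x":0,"y":0,"z":12.2,"ax":0,"ay":0,"az":0},{"jaw":24,"x":0,"y":0,"z":12.2,"ax":0,"ay":0,"az":0},{"jaw":24,"x":5,"y":0,"z":0,"ax":0,"ay":0,"az":0},{"jaw":24,"x":5,"y":0,"z":0,"ax":0,"ay":0,"az":0},{"jaw":24,"x":10,"y":0.3,"z":0,"ax":0,"ay":0,"az":0},{"jaw":24,"x":10,"y":0.3,"z":0,"ax":0,"ay":0,"az":0},{"jaw":24,"x":10,"y":0.3,"z":0,"ax":0,"ay":0,"az":0},{"jaw":24,"x":0,"y":0,"z":0,"ax":0,"ay":0,"az":0}]'
python3 -c "
from meas import *
look('steel',(24,0),40)"
```

```text
t: 21.62
eef_pos: [0.5378, 0.2778, 0.081]
tool_rot: [0.0, 0.882, 0.471, 0.0]
contact_force: [-0.1, -0.7, -0.3]
gripper_width: 0.242
tray mm -108.3 2.0 z 0.081 phi 0.03 tilt [ 8.e-04 -4.e-04 -1.e+00] t 21.625 F [-0.1 -0.7 -0.3]
steel px [317.4 219.6] world [0.553  0.2989] encl [0.5528 0.2986] dia mm 32.9
tray -82.3 1.1 tool [26.   0.8 -5. ]
```

Steel follows centred. I'll push it to just before the gate and check.

```bash
python3 -m crank '[{"jaw":24,"x":10,"y":0.2,"z":0,"ax":0,"ay":0,"az":0},{"jaw":24,"x":10,"y":0.2,"z":0,"ax":0,"ay":0,"az":0},{"jaw":24,"x":10,"y":0.2,"z":0,"ax":0,"ay":0,"az":0},{"jaw":24,"x":10,"y":0.2,"z":0,"ax":0,"ay":0,"az":0},{"jaw":24,"x":10,"y":0.2,"z":0,"ax":0,"ay":0,"az":0},{"jaw":24,"x":10,"y":0.2,"z":0,"ax":0,"ay":0,"az":0},{"jaw":24,"x":0,"y":0,"z":0,"ax":0,"ay":0,"az":0}]'
python3 -c "
from meas import *
look('steel',(25,0),36)"
```

```text
t: 22.55
eef_pos: [0.572, 0.3268, 0.0809]
tool_rot: [0.0, 0.882, 0.471, 0.0]
contact_force: [-0.4, 0.1, -0.4]
gripper_width: 0.241
tray mm -48.6 0.8 z 0.0809 phi 0.02 tilt [ 5.e-04 -6.e-04 -1.e+00] t 22.55 F [-0.4  0.1 -0.4]
steel px [317.8 219.9] world [0.5873 0.3478] encl [0.5869 0.3476] dia mm 32.6
tray -22.6 -0.2 tool [25.9  1.1 -5.2]
```

```bash
python3 -m crank '[{"jaw":24,"x":8,"y":0,"z":0,"ax":0,"ay":0,"az":0},{"jaw":24,"x":8,"y":0,"z":0,"ax":0,"ay":0,"az":0},{"jaw":24,"x":8,"y":0,"z":0,"ax":0,"ay":0,"az":0},{"jaw":24,"x":8,"y":0,"z":0,"ax":0,"ay":0,"az":0},{"jaw":24,"x":8,"y":0,"z":0,"ax":0,"ay":0,"az":0},{"jaw":24,"x":6,"y":0,"z":0,"ax":0,"ay":0,"az":0},{"jaw":24,"x":0,"y":0,"z":0,"ax":0,"ay":0,"az":0},{"jaw":24,"x":0,"y":0,"z":0,"ax":0,"ay":0,"az":0}]' 
python3 -c "
from meas import *
from tr import *
intray();where()
A=now();A2=A.copy();A2[2,3]=.13
row(A2,tp(-134,70,.13,-15))"
```

```text
t: 23.6
eef_pos: [0.5972, 0.3638, 0.0808]
tool_rot: [0.001, 0.882, 0.471, -0.0]
contact_force: [1.0, 0.2, 0.0]
gripper_width: 0.24
tray mm -3.9 0.5 z 0.0808 phi -0.04 tilt [-1.0e-04 -1.3e-03 -1.0e+00] t 23.6 F [1.  0.2 0. ]
brass 1549 tray med 0.0419 -0.0035 z med/max 0.019 0.021
steel 1809 tray med 0.0024 0.0089 z med/max 0.019 0.1
n 3 xyz [-45.3, -19.4, 0.0] a [0.01, 0.02, 4.98]
```

```bash
python3 -m crank '[{"jaw":24,"x":0,"y":0,"z":-25,"ax":0,"ay":0,"az":0},{"jaw":24,"x":0,"y":0,"z":-25,"ax":0,"ay":0,"az":0}]'
python3 -c "
from meas import *
from tr import *
where();row(now(),tp(-136,63,.13,-15))"
```

```text
t: 23.9
eef_pos: [0.5969, 0.3636, 0.1312]
tool_rot: [0.001, 0.882, 0.471, -0.001]
contact_force: [-0.5, -0.4, 0.6]
gripper_width: 0.241
brass 1002 tray med 0.0419 -0.004 z med/max 0.019 0.021
steel 683 tray med 0.0016 0.01 z med/max 0.019 0.077
n 3 xyz [-46.4, -17.2, 1.6] a [0.04, -0.08, 4.98]
```

Steel also lies flat in the slot (z 0.019). Black is last.

```bash
python3 -m crank '[{"jaw":24,"x":-46.4,"y":-17.2,"z":0,"ax":0,"ay":0,"az":5},{"jaw":24,"x":-46.4,"y":-17.2,"z":0,"ax":0,"ay":0,"az":5},{"jaw":24,"x":-46.4,"y":-17.2,"z":0,"ax":0,"ay":0,"az":5},{"jaw":24,"x":0,"y":0,"z":0,"ax":0,"ay":0,"az":0},{"jaw":24,"x":0,"y":0,"z":0,"ax":0,"ay":0,"az":0}]'
python3 -c "
from meas import *
from tr import *
look('black',(35,0),38)"
```

```text
t: 24.58
eef_pos: [0.4708, 0.2887, 0.1315]
tool_rot: [0.0, 0.936, 0.352, 0.001]
contact_force: [-0.2, 0.3, -0.3]
gripper_width: 0.236
tray mm -136.5 63.7 z 0.1315 phi -14.99 tilt [ 1.4e-03  1.0e-04 -1.0e+00] t 24.575 F [-0.2  0.3 -0.3]
black px [316.1 170. ] world [0.4983 0.3126] encl [0.4978 0.3126] dia mm 31.2
tray -101.4 54.2 tool [36.4  0.1 45.5]
```

```bash
python3 -m crank '[{"jaw":24,"x":0,"y":0,"z":12.5,"ax":0,"ay":0,"az":0},{"jaw":24,"x":0,"y":0,"z":12.5,"ax":0,"ay":0,"az":0},{"jaw":24,"x":0,"y":0,"z":12.5,"ax":0,"ay":0,"az":0},{"jaw":24,"x":0,"y":0,"z":12.5,"ax":0,"ay":0,"az":0},{"jaw":24,"x":5,"y":0,"z":0,"ax":0,"ay":0,"az":0},{"jaw":24,"x":6,"y":0,"z":0,"ax":0,"ay":0,"az":0},{"jaw":24,"x":9,"y":3.1,"z":0,"ax":0,"ay":0,"az":0},{"jaw":24,"x":9,"y":3.1,"z":0,"ax":0,"ay":0,"az":0},{"jaw":24,"x":9,"y":3.1,"z":0,"ax":0,"ay":0,"az":0},{"jaw":24,"x":0,"y":0,"z":0,"ax":0,"ay":0,"az":0}]'
python3 -c "
from meas import *
look('black',(25,0),32)"
```

```text
t: 25.88
eef_pos: [0.5058, 0.3064, 0.0811]
tool_rot: [0.001, 0.936, 0.352, 0.0]
contact_force: [-0.2, -0.4, 0.3]
gripper_width: 0.24
tray mm -102.3 44.5 z 0.0811 phi -15.04 tilt [ 1.e-03 -7.e-04 -1.e+00] t 25.875 F [-0.2 -0.4  0.3]
black px [315.6 222. ] world [0.5247 0.3229] encl [0.5241 0.3228] dia mm 30.4
tray -78.2 38.0 tool [25.   0.  -4.9]
```

```bash
python3 -m crank '[{"jaw":24,"x":9.1,"y":3.1,"z":0,"ax":0,"ay":0,"az":0},{"jaw":24,"x":9.1,"y":3.1,"z":0,"ax":0,"ay":0,"az":0},{"jaw":24,"x":9.1,"y":3.1,"z":0,"ax":0,"ay":0,"az":0},{"jaw":24,"x":9.1,"y":3.1,"z":0,"ax":0,"ay":0,"az":0},{"jaw":24,"x":9.1,"y":3.1,"z":0,"ax":0,"ay":0,"az":0},{"jaw":24,"x":9.1,"y":3.1,"z":0,"ax":0,"ay":0,"az":0},{"jaw":24,"x":9.1,"y":3.1,"z":0,"ax":0,"ay":0,"az":0},{"jaw":24,"x":0,"y":0,"z":0,"ax":0,"ay":0,"az":0}]'
python3 -c "
from meas import *
look('black',(25,0),32)"
```

```text
t: 26.92
eef_pos: [0.5679, 0.332, 0.0809]
tool_rot: [0.001, 0.936, 0.352, 0.0]
contact_force: [-0.7, -0.4, 0.6]
gripper_width: 0.238
tray mm -46.6 7.1 z 0.0809 phi -15.04 tilt [ 8.e-04 -8.e-04 -1.e+00] t 26.925 F [-0.7 -0.4  0.6]
black px [315.7 222. ] world [0.5868 0.3485] encl [0.5862 0.3484] dia mm 30.4
tray -22.3 0.6 tool [25.1  0.1 -5.1]
```

Black is on the gate line. I push it through, then lift clear.

```bash
python3 -m crank '[{"jaw":24,"x":7.7,"y":-2,"z":0,"ax":0,"ay":0,"az":0},{"jaw":24,"x":7.7,"y":-2,"z":0,"ax":0,"ay":0,"az":0},{"jaw":24,"x":7.7,"y":-2,"z":0,"ax":0,"ay":0,"az":0},{"jaw":24,"x":7.7,"y":-2,"z":0,"ax":0,"ay":0,"az":0},{"jaw":24,"x":7.7,"y":-2,"z":0,"ax":0,"ay":0,"az":0},{"jaw":24,"x":6,"y":-1.6,"z":0,"ax":0,"ay":0,"az":0},{"jaw":24,"x":0,"y":0,"z":0,"ax":0,"ay":0,"az":0},{"jaw":24,"x":0,"y":0,"z":0,"ax":0,"ay":0,"az":0}]' 
python3 -m crank '[{"jaw":24,"x":0,"y":0,"z":-30,"ax":0,"ay":0,"az":0},{"jaw":24,"x":-20,"y":0,"z":-50,"ax":0,"ay":0,"az":0},{"jaw":24,"x":-40,"y":0,"z":-40,"ax":0,"ay":0,"az":0},{"jaw":24,"x":-40,"y":0,"z":0,"ax":0,"ay":0,"az":0},{"jaw":24,"x":0,"y":0,"z":0,"ax":0,"ay":0,"az":0}]'
python3 - <<'E'
from meas import *
from tr import *
where();c,p,d=snap('wrist')
cv2.imwrite('pics/w9.png',p[:,:,::-1])
q=proj(c,[*(g+ex*.03),.03])[0].astype(int);print('slot px',q)
E
```

```text
t: 27.98
eef_pos: [0.5929, 0.3695, 0.0808]
tool_rot: [0.001, 0.936, 0.352, -0.0]
contact_force: [0.4, 0.0, 0.1]
gripper_width: 0.24
t: 28.6
eef_pos: [0.5159, 0.3015, 0.2016]
tool_rot: [0.0, 0.937, 0.351, -0.001]
contact_force: [0.4, 0.8, 0.5]
gripper_width: 0.237
brass 577 tray med 0.0354 -0.0007 z med/max 0.019 0.021
steel 88 tray med -0.1546 -0.0369 z med/max 0.077 0.078
slot px [314  21]
```

View pics/w9.png

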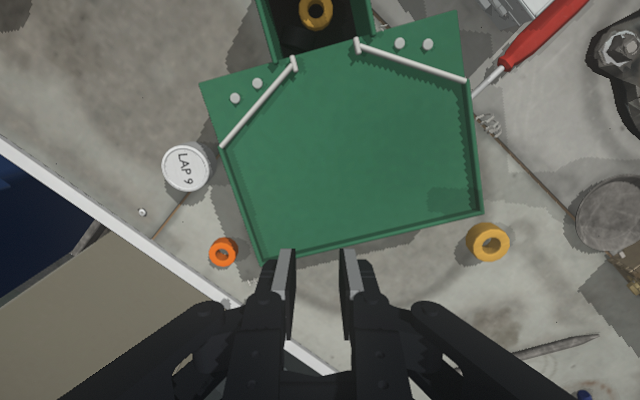

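The deck is empty. Brass shows in the slot at (316,12), and the tin (187,168) and screwdriver (545,40) look undisturbed. Last checks come from the top camera depth.

```bash
python3 - <<'E'
from tr import *
c,p,d=snap('top');z0=np.load('top0.npz')
v,u=np.nonzero(d>0);X=pts(c,np.c_[u,v],d);D=X[:,:2]-g;a=D@ex;b=D@ey
k=(a>.008)&(a<.07)&(abs(b)<.031)&(X[:,2]<.066)
C=p[v[k],u[k]].astype(int)
print('slot pts',k.sum(),'z pct',np.percentile(X[k,2],[5,50,95,100]).round(3))
h=X[k,2]>.012;print('raised',h.sum(),[(round(x*1e3),round(y*1e3),round(zz,3),cc.tolist()) for x,y,zz,cc in list(zip(a[k][h],b[k][h],X[k,2][h],C[h]))[::12]])
for n,f in dict(tin=lambda H:(H[...,1]<40)&(H[...,2]>190),driver=lambda H:((H[...,0]<6)|(H[...,0]>174))&(H[...,1]>150)).items():
    for q in(z0['p'],p):
        m=f(cv2.cvtColor(q,cv2.COLOR_RGB2HSV));w=np.zeros_like(m);s=(slice(255,286),slice(247,278)) if n=='tin' else (slice(95,160),slice(332,355));w[s]=m[s]
        v1,u1=np.nonzero(w);print(n,len(u1),u1.mean().round(2),v1.mean().round(2))
E
```

```text
slot pts 220 z pct [0.002 0.006 0.034 0.037]
raised 62 [(53, 4, np.float64(0.021), [106, 91, 64]), (41, 12, np.float64(0.018), [99, 85, 60]), (32, 25, np.float64(0.031), [49, 50, 46]), (33, 29, np.float64(0.025), [63, 84, 69]), (21, 26, np.float64(0.032), [53, 52, 49]), (19, 28, np.float64(0.018), [61, 79, 66])]
tin 319 262.16 269.27
tin 310 262.2 269.29
driver 0 nan nan
driver 0 nan nan<stdin>:11: RuntimeWarning: Mean of empty slice.
  ret = ret.dtype.type(ret / rcount)
```

Dark points at z≈0.03 and tray (20–32, 26) fit the black spacer resting in the slot, well below 0.062. Handing in.

```bash
python3 -c "
from station import ticket,readout
print(readout.get_obs()['t'],ticket.hand_in())"
```

```text
the job is handed in; nothing more can be done
28.75 None
```

I swept brass, then bright steel, then black along the deck and through the gate into the slot, cradled between the fingertips. I handed the job in at t = 28.75 s; no verdict is reported.

**Crossing to the tray:** A lamp and a plate on a stand blocked the direct way, so I crossed high over them. That took some detours, because the arm's third joint ran into its limit.

**Last checks that agreed:**
- The deck was empty in the last wrist view.
- Brass and steel each lay flat in the slot, with tops at z about 0.02 m.
- Force readings at the end of each move stayed around 1 N, with nothing lifted.
- The tin was unmoved to within 0.1 pixel in the top view.

**Checks that failed or were weaker:**
- **Black:** I only saw it as dark points in the slot at z about 0.03 m, probably resting partly on another ring. I did not check directly that it was at rest.
- **Steel:** it was hidden from the wrist camera in the last look; the reading above was taken just after it dropped.
- **Screwdriver:** its colour mask found no pixels, so I have no measurement. It looked untouched in the last wrist picture.

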